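Check the sample bays with the clearance gauges

ROBOT

A 6-joint arm with a two-finger parallel gripper is mounted at the origin on the work surface. World frame = base frame: x ahead of the robot, y to its left, z up, the work surface at z = 0. Lengths are in mm, angles in rad, forces in N, time in s.
With the tool pointing down it reaches from about 375 to 975 mm from the base axis. Payload 3.8 kg.
Tool frame: the origin (TCP) lies at the very end of the fingers, on their centre line; the grasp point (between the pads) lies manip.hold_point_z behind it (manip.hold_point_z is the distance from the TCP to the grasp point, in mm); z points along the fingers, y is the line along which they close (so a half turn about z gives the same grasp; the last joint's range is limited). The gripper opens to 88 mm and grips with 3 to 60 N. Pads are 18 mm wide; open, the fingers measure 123 mm over their backs; the gripper's body (75 mm by 187 mm) begins 45 mm behind the grasp point.
Start: joints at [-1.148, 0.264, 1.604, -0, 1.274, -0.037], TCP at [299.538, -604.893, 238.706] pointing down, gripper open.
Joint ranges: [-2.63, 2.63], [-0.94, 2.18], [0.31, 2.57], [-1.31, 4.45], [0, 2.66], [-2.55, 2.55]. Speed limits (rad/s): [2.57, 2.57, 3.14, 3.14, 3.14, 3.14].

INTERFACE

Orientations are given as a unit quaternion [w, x, y, z].
In Python, from plant import manip gives the robot as it stands.
- The arm moves only by the shell command python3 -m pendant 'ROWS'. ROWS is JSON, a list of rows, each an object with "translation": the shift along the tool's x, y, z in units of 0.04 m (1.0 is 0.04 m), a list of three; "twist": the turn about the tool's z in units of 0.12 rad (1.0 is 0.12 rad); "fingers": the opening, from -1 (shut) to 1 (fully open). In form: [{"translation": [tx, ty, tz], "twist": twist, "fingers": fingers}, ...]. A call has 1 to 5 rows; each row shifts and turns the commanded pose from where the row before left it, along the tool's axes as they then stand; what a row does not reach is not made up. A row lasts 1/12 s, in which the tool goes at most 41.7 mm and 7.16 degrees, less where a joint would pass 70% of its speed; a pose out of reach is approached as far as the arm can. A call with a number of a shift or a turn outside -1 to 1 is refused whole. A call with a gripper value outside its range is refused whole. The fingers move at their own pace and stop on an object; the grip force is fixed at half the most. Time passes only in rows, so rows that do not move let the fingers close. It gives the time, the measured TCP pose, the force, the opening and the grip force at its end, in the units of the state.
- manip.sense(): the state, without advancing time (a new reading comes with each control period).
- manip.capture(name): name is "scene" or "top" or "wrist"; returns (picture, depth): 384x512x3 uint8, red, green, blue; 384x512 float32, mm along the optical axis (not along the pixel's ray), 0 where there is no reading.
- manip.camera_model(name): a dict with "K" (3x3 intrinsics, pixels), "R" (3x3) and "t" (3): a world point X has camera coordinates R X + t. Camera axes: x right, y down, z forward; pixel columns grow to the right and rows downward; lengths in mm; the calibration is good to about 2 mm. A picture is of the moment at which its call begins: read the wrist's pose just before it. camera_model takes no time and is no camera call; for the wrist camera it gives the pose at the moment of the call.
- manip.close_job(): hands the job in; it is judged then, once.
The state is a dict: "clock": time; "qpos": joint angles; "joint_vel": joint speeds; "joint_efforts": joint torques, N m; "tcp_pos": TCP position; "orientation": TCP orientation; "ft_force": force on the tool from outside, world axes, zero at the start; "ft_torque": the same for the moment, N m; "finger_gap": finger opening in mm; "gripper_force": force on a finger pad.
Only numpy, scipy, OpenCV 4.12 (cv2) and the standard library are available. Lean on these libraries where they do the work, as an engineer would, in place of code of your own. Each camera call takes 0.05 s, during which the arm holds its last target. There are 200 camera calls.

TASK

Check the bays of the sample stage before a run: push each gauge that is on the bench, blade first, fully home into the bay of its own colour, until its handle is against the bay, and let go of it. With all of them home in their bays, squeeze the orange trigger of the code reader right in to log the check and let it spring back. Then pull the gauges out and stand them upright in the grey tray, leaving the other things on the bench where they are.

Things in the scene. Friction and masses are not known exactly. Their poses are not given: they have to be found in the camera images.
- red_gauge: red clearance gauge, loose, 140 g; may be absent. Handle: red block 60 (x) x 38 (y) x 45 mm (z), white top; from the middle of its front (+x) face a flat steel blade 62 long (x) x 26 (y) x 5 mm (z) sticks out level. Origin: centre of the handle's underside; x along the blade to the tip, z up. Starts standing on the bench, blade roughly away from the robot.
- red_tip (a point): centre of the end of the red gauge's blade, 92 mm along x from the gauge's origin and 20.5 mm up; axes as the gauge
- red_bay: red-marked bay, fixed: block 70 (x) x 80 (y) x 48 mm (z), red square on top, red strip over its mouth. A level gap 34 mm wide (y), 11 mm high, 15 to 26 mm above the underside, runs right through along x; mouth in the front (-x) face. The 3 bays stand side by side, 86 mm apart, in any order, facing one way. Origin: centre of underside, on the deck; x into the gap.
- red_mouth (a point): centre of the gap's mouth in the front face of the red bay, 35 mm in front of the bay's origin, 20.5 mm above its underside (a gauge standing on the deck has its blade at the gap's mid-height); axes as the bay. A gauge pushed home, handle against the bay, has its tip 62 mm past this point.
- blue_gauge: blue clearance gauge, loose, 140 g; may be absent. Handle: blue block 60 (x) x 38 (y) x 45 mm (z), white top; from the middle of its front (+x) face a flat steel blade 62 long (x) x 26 (y) x 5 mm (z) sticks out level. Origin: centre of the handle's underside; x along the blade to the tip, z up. Starts standing on the bench, blade roughly away from the robot.
- blue_tip (a point): centre of the end of the blue gauge's blade, 92 mm along x from the gauge's origin and 20.5 mm up; axes as the gauge
- blue_bay: blue-marked bay, fixed: block 70 (x) x 80 (y) x 48 mm (z), blue square on top, blue strip over its mouth. A level gap 34 mm wide (y), 11 mm high, 15 to 26 mm above the underside, runs right through along x; mouth in the front (-x) face. The 3 bays stand side by side, 86 mm apart, in any order, facing one way. Origin: centre of underside, on the deck; x into the gap.
- blue_mouth (a point): centre of the gap's mouth in the front face of the blue bay, 35 mm in front of the bay's origin, 20.5 mm above its underside (a gauge standing on the deck has its blade at the gap's mid-height); axes as the bay. A gauge pushed home, handle against the bay, has its tip 62 mm past this point.
- yellow_gauge: yellow clearance gauge, loose, 140 g; may be absent. Handle: yellow block 60 (x) x 38 (y) x 45 mm (z), white top; from the middle of its front (+x) face a flat steel blade 62 long (x) x 26 (y) x 5 mm (z) sticks out level. Origin: centre of the handle's underside; x along the blade to the tip, z up. Starts standing on the bench, blade roughly away from the robot.
- yellow_tip (a point): centre of the end of the yellow gauge's blade, 92 mm along x from the gauge's origin and 20.5 mm up; axes as the gauge
- yellow_bay: yellow-marked bay, fixed: block 70 (x) x 80 (y) x 48 mm (z), yellow square on top, yellow strip over its mouth. A level gap 34 mm wide (y), 11 mm high, 15 to 26 mm above the underside, runs right through along x; mouth in the front (-x) face. The 3 bays stand side by side, 86 mm apart, in any order, facing one way. Origin: centre of underside, on the deck; x into the gap.
- yellow_mouth (a point): centre of the gap's mouth in the front face of the yellow bay, 35 mm in front of the bay's origin, 20.5 mm above its underside (a gauge standing on the deck has its blade at the gap's mid-height); axes as the bay. A gauge pushed home, handle against the bay, has its tip 62 mm past this point.
- deck: flat black plate under the bays, fixed, 170 (x) x 280 (y) x 6 mm thick; its front 95 mm are a free ledge before the bays' mouths. Origin: centre of its underside on the bench; axes parallel to the bays'.
- tray: open grey gauge tray, fixed on the bench, 170 (x) x 224 (y) x 14 mm high outside, walls and floor 4 mm thick. Origin: centre of its underside, z up.
- reader: hand code reader clamped head down, fixed: foot plate 130 x 90 mm, white head up to 66 mm high, grey pistol grip standing straight up from it, 28 (x) x 30 (y) mm, from 66 to 165 mm above the bench. Origin: centre of the foot plate's underside, on the grip's axis; z up. The orange trigger is on the grip's -x side.
- squeeze (a point): where to pinch grip and trigger together, from above, closing along x: 130 mm above the bench, 4.5 mm to the -x side of the grip's axis, the middle of the two when squeezed. Here they are together 49 mm across at rest, 37 mm squeezed (trigger's top end: 53 mm at rest). Axes as the reader.
- trigger (a joint): trigger angle, rad: 0 at rest, 0.24 squeezed right in. Bar 8 mm thick, 22 wide, 68 long, hinged at its lower end 80 mm above the bench; at rest it leans 0.24 rad away from the grip. Sprung: about 4 N at 50 mm from the hinge starts it, 8 N holds it fully in; springs back by itself
- jar_a: bystander: small round sample jar, white lid, 36 mm diameter, 50 mm tall; loose, to be left alone. Origin: centre of its underside
- jar_b: bystander: small round sample jar, blue lid, 36 mm diameter, 50 mm tall; loose, to be left alone. Origin: centre of its underside
- bottle: bystander: sample bottle with a red cap, 60 mm diameter, 130 mm tall; loose, to be left alone. Origin: centre of its underside
- dish: bystander: closed glass dish, 80 mm diameter, 14 mm tall; loose, to be left alone. Origin: centre of its underside
- puck: bystander: amber resin sample mount, a disc 36 mm in diameter, 20 mm tall; loose, to be left alone. Origin: centre of its underside

How it is judged (in metres and radians):
On the way, in this order (a step that is already met when the one before it is completed fails the run):
1. every gauge present is fully home in the bay of its own colour (tip at least 57 mm past the mouth) and let go (x of red_tip in the frame of red_mouth above 0.057 m and y of red_tip in the frame of red_mouth between -0.008 and 0.008 m and z of red_tip in the frame of red_mouth between -0.006 and 0.006 m and angle between the x axis of red_gauge and the x axis of red_bay, either way round below 0.2 rad and x of blue_tip in the frame of blue_mouth above 0.057 m and y of blue_tip in the frame of blue_mouth between -0.008 and 0.008 m and z of blue_tip in the frame of blue_mouth between -0.006 and 0.006 m and angle between the x axis of blue_gauge and the x axis of blue_bay, either way round below 0.2 rad and x of yellow_tip in the frame of yellow_mouth above 0.057 m and y of yellow_tip in the frame of yellow_mouth between -0.008 and 0.008 m and z of yellow_tip in the frame of yellow_mouth between -0.006 and 0.006 m and angle between the x axis of yellow_gauge and the x axis of yellow_bay, either way round below 0.2 rad and contact force between the fingers and red_gauge below 0.1 N and contact force between the fingers and blue_gauge below 0.1 N and contact force between the fingers and yellow_gauge below 0.1 N), for 0.3 s.
2. the trigger is squeezed right in (over 0.18 rad) while all the gauges are home (x of red_tip in the frame of red_mouth above 0.057 m and y of red_tip in the frame of red_mouth between -0.008 and 0.008 m and z of red_tip in the frame of red_mouth between -0.006 and 0.006 m and angle between the x axis of red_gauge and the x axis of red_bay, either way round below 0.2 rad and x of blue_tip in the frame of blue_mouth above 0.057 m and y of blue_tip in the frame of blue_mouth between -0.008 and 0.008 m and z of blue_tip in the frame of blue_mouth between -0.006 and 0.006 m and angle between the x axis of blue_gauge and the x axis of blue_bay, either way round below 0.2 rad and x of yellow_tip in the frame of yellow_mouth above 0.057 m and y of yellow_tip in the frame of yellow_mouth between -0.008 and 0.008 m and z of yellow_tip in the frame of yellow_mouth between -0.006 and 0.006 m and angle between the x axis of yellow_gauge and the x axis of yellow_bay, either way round below 0.2 rad and value of joint trigger above 0.18 rad), for 0.2 s.
3. the trigger is let go and has sprung back (value of joint trigger below 0.05 rad), for 0.2 s.
At the end, for the whole second after the job is handed in: every gauge present stands upright (within 0.15 rad), at rest and let go on the floor of the grey tray (middle of its handle inside the walls, height within 10 mm), and the trigger has sprung back (under 0.05 rad) (x of red_gauge in the frame of tray between -0.081 and 0.081 m and y of red_gauge in the frame of tray between -0.108 and 0.108 m and z of red_gauge in the frame of tray between -0.005 and 0.01 m and angle between each of red_gauge, blue_gauge, yellow_gauge's own z axis and vertical below 0.15 rad and linear speed of each of red_gauge, blue_gauge, yellow_gauge below 0.02 m/s and x of blue_gauge in the frame of tray between -0.081 and 0.081 m and y of blue_gauge in the frame of tray between -0.108 and 0.108 m and z of blue_gauge in the frame of tray between -0.005 and 0.01 m and x of yellow_gauge in the frame of tray between -0.081 and 0.081 m and y of yellow_gauge in the frame of tray between -0.108 and 0.108 m and z of yellow_gauge in the frame of tray between -0.005 and 0.01 m and value of joint trigger below 0.05 rad); the robot touches nothing.
It fails at once if the jar_a is pushed more than 5 cm or knocked over (distance of jar_a from where it was at the start of the episode above 0.05 m or angle between jar_a's own z axis and vertical above 0.6 rad).
It fails at once if the jar_b is pushed more than 5 cm or knocked over (distance of jar_b from where it was at the start of the episode above 0.05 m or angle between jar_b's own z axis and vertical above 0.6 rad).
It fails at once if the bottle is pushed more than 5 cm or knocked over (distance of bottle from where it was at the start of the episode above 0.05 m or angle between bottle's own z axis and vertical above 0.6 rad).
It fails at once if the dish is pushed more than 5 cm or knocked over (distance of dish from where it was at the start of the episode above 0.05 m or angle between dish's own z axis and vertical above 0.6 rad).
It fails at once if the puck is pushed more than 5 cm or knocked over (distance of puck from where it was at the start of the episode above 0.05 m or angle between puck's own z axis and vertical above 0.6 rad).
Of red_gauge, blue_gauge, yellow_gauge only 2 to 3 are there at a start; the rules pass over those that are not, and their reading is None.
At some moment in a run one of red_gauge, blue_gauge, yellow_gauge may be knocked a few centimetres aside while the robot is not near it.
It also fails if it takes over 210 s, if anything falls off the work surface, if the arm or the gripper's body presses on something with over 40 N, if the wrist force passes 120 N, or if a joint passes its speed limit or range.

## Working session

There is one attempt and no reset: what is moved stays moved. The work goes in short steps, Python scripts to look and compute and a shell command to move; the robot and the scene stay as the last step left them, time stands still between calls to the robot, and variables do not carry over. Pictures are saved under pics/ and viewed, at most 14 in all, crops included, and the job is handed in when it is done.

```bash
mkdir -p pics; ls
python3 - <<'E'
from plant import manip
import cv2,numpy as np
print(manip.sense(), manip.hold_point_z)
for n in ["top","scene"]:
    p,d=manip.capture(n); cv2.imwrite(f"pics/{n}0.png",p[:,:,::-1]); np.savez(f"{n}0.npz",p=p,d=d)
    m=manip.camera_model(n); print(n,{k:np.round(v,3).tolist() for k,v in m.items()})
E
```

```text
pics
{'clock': 0.0, 'qpos': array([-1.14791912e+00,  2.64738471e-01,  1.60532260e+00, -3.69294200e-06,
        1.27369081e+00, -3.69170671e-02]), 'joint_vel': array([ 0.00152319, -0.00123873,  0.00015458, -0.00104854, -0.00042158,
       -0.00124979]), 'joint_efforts': array([-1.37119652e-03, -5.02119541e+01, -3.56874633e+01,  7.28559005e-02,
        2.94594665e-02, -1.64319749e-04]), 'tcp_pos': array([ 299.24620978, -604.27853123,  237.42564708]), 'orientation': array([-1.05922977e-03,  9.73689149e-01,  2.27877766e-01, -2.08784490e-04]), 'ft_force': array([-0.41471664,  0.40404129,  0.40197685]), 'ft_torque': array([-0.00017292,  0.04529299,  0.02551558]), 'gripper_force': 0.0, 'finger_gap': 87.97962685495914} 18.700000000000003
top {'K': [[355.096, 0.0, 252.907], [0.0, 355.096, 197.635], [0.0, 0.0, 1.0]], 'R': [[0.022, -0.999, -0.034], [-0.993, -0.018, -0.115], [0.115, 0.036, -0.993]], 't': [71.566, 606.384, 863.439]}
scene {'K': [[462.829, 0.0, 248.09], [0.0, 462.829, 191.605], [0.0, 0.0, 1.0]], 'R': [[-0.031, 1.0, -0.005], [0.798, 0.021, -0.602], [-0.601, -0.023, -0.799]], 't': [-51.587, -401.344, 1514.223]}
```

View pics/top0.png

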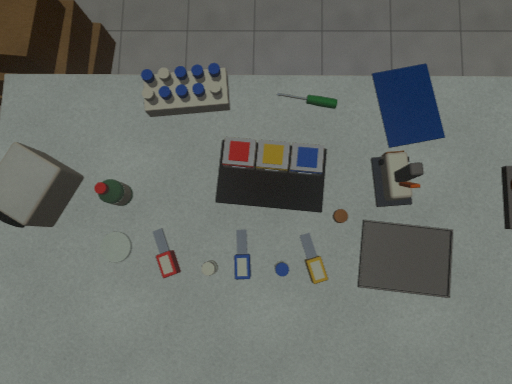

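View pics/scene0.png

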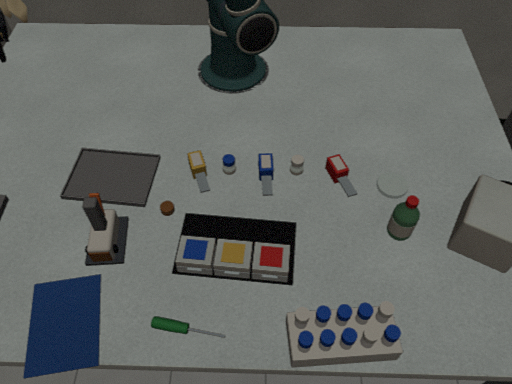

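The top view shows red, blue and yellow gauges at about (167,263), (242,266) and (317,269). The bays run red, yellow, blue at (239,151), (273,154) and (307,157). The tray is at (406,258), and the reader grip is near (408,172) with its orange trigger at (410,185). The jars sit between the gauges.

```bash
cat > h.py <<'E'
from plant import manip
import cv2,numpy as np
def world(cam,uv,z):
    "cast pixels (N,2) on plane z"
    K,R,t=[np.array(cam[k]) for k in("K","R","t")]
    uv=np.asarray(uv,float).reshape(-1,2); r=np.c_[uv,np.ones(len(uv))]@np.linalg.inv(K).T@R
    c=-R.T@t; return c+r*((z-c[2])/r[:,2])[:,None]
def xyz(cam,d):
    K,R,t=[np.array(cam[k]) for k in("K","R","t")]
    v,u=np.mgrid[:d.shape[0],:d.shape[1]]
    p=np.stack([(u-K[0,2])/K[0,0]*d,(v-K[1,2])/K[1,1]*d,d],-1)
    return (p-t)@R
def hsvmask(p,c):
    h=cv2.cvtColor(p,cv2.COLOR_RGB2HSV); H,S,V=h[...,0].astype(int),h[...,1],h[...,2]
    ok=(S>130)&(V>60)
    return ok&{'red':(H<6)|(H>172),'orange':(H>=6)&(H<16),'yellow':(H>=17)&(H<35),'blue':(H>105)&(H<130)}[c]
def blobs(m,amin=8):
    n,l,s,c=cv2.connectedComponentsWithStats(m.astype(np.uint8)); 
    return [(s[i,4],c[i],l==i) for i in range(1,n) if s[i,4]>=amin]
def rect(pts):
    "min-area rect of world xy pts: centre, (long,short), yaw of long axis"
    (c,(w,h),a)=cv2.minAreaRect(np.float32(pts)[:,:2]); a=np.radians(a)
    if w<h: w,h,a=h,w,a+np.pi/2
    return np.round(c,1),np.round((w,h),1),round((a+np.pi/2)%np.pi-np.pi/2,3)
E
python3 - <<'E'
from h import *
cam=manip.camera_model("top"); f=np.load("top0.npz"); p,d=f['p'],f['d']; X=xyz(cam,d)
for c in ['red','yellow','blue','orange']:
    for a,cc,m in blobs(hsvmask(p,c)):
        z=X[m][:,2]; uv=np.argwhere(m)[:,::-1]
        print(c,a,cc.round(1),'z',np.percentile(z,[5,50,95]).round(1),'xy',X[m].mean(0).round(1), world(cam,cc,54)[0].round(1))
# gauge handle tops
for n,(u,v) in dict(red=(167,263),blue=(242,266),yellow=(317,269)).items():
    w=np.zeros(d.shape,bool); w[v-22:v+22,u-18:u+18]=1
    m=w&(X[...,2]>38)&(X[...,2]<52); m=max(blobs(m),key=lambda b:b[0])[2]
    uv=np.argwhere(m)[:,::-1]; print(n,'top',rect(world(cam,uv,45)), X[m].mean(0).round(1))
w=X[...,2]>150; 
for a,cc,m in blobs(w):
    if cc[0]>350 and cc[0]<450: print('grip',cc,rect(world(cam,np.argwhere(m)[:,::-1],165)),X[m].mean(0))
m=np.zeros(d.shape,bool); m[205:310,345:465]=1
m&=(p.max(2)<110); m=max(blobs(m),key=lambda b:b[0])[2]; print('tray',rect(world(cam,np.argwhere(m)[:,::-1],10)))
m=np.zeros(d.shape,bool); m[165:220,205:335]=1
m&=(p.max(2)<60); m=max(blobs(m),key=lambda b:b[0])[2]; print('deck ledge',rect(world(cam,np.argwhere(m)[:,::-1],6)))
for n,u,v,z in [('puck',340,216,20),('jarb',282,270,50),('jara',209,269,50),('dish',118,247,14),('bottle',101,188,130)]: print(n,world(cam,(u,v),z).round(0))
print(cv2.cvtColor(p[[[150,170,270]],[[406,410,282]]],cv2.COLOR_RGB2HSV))
E
```

```text
red 362 [238.8 150.8] z [52.8 55.6 58.1] xy [719.3 120.8  62.8] [721.3 121.5  54. ]
red 101 [100.2 187.8] z [126.9 129.4 132.5] xy [609.3 430.1 137.4] [620.8 470.   54. ]
red 167 [167.  263.5] z [39.5 44.3 47.1] xy [435.9 293.   44.1] [436.5 290.3  54. ]
yellow 1066 [15.4 23.8] z [-256.3 -252.4 -248.4] xy [1256.5  970.1 -246.8] [1063.3  735.2   54. ]
yellow 21 [64.2  3. ] z [-423.3 -419.1 -417.3] xy [1460.   905.5 -419.5] [1123.6  605.6   54. ]
yellow 18 [71.2  5.6] z [-423.1 -417.9 -212.4] xy [1394.7  828.7 -343.3] [1116.   585.7   54. ]
yellow 74 [66.7 19.7] z [-423.  -419.1 -413.5] xy [1384.7  888.1 -418.7] [1075.   594.6   54. ]
yellow 46 [64.2 36. ] z [-423.2 -419.3 -412.8] xy [1296.2  874.5 -389.8] [1028.7  597.6   54. ]
yellow 365 [272.7 153.8] z [53.4 55.6 57.9] xy [713.6  35.8  58.1] [714.6  35.8  54. ]
yellow 168 [315.8 269.2] z [42.6 45.  47.4] xy [431.4 -72.9  50.3] [431.7 -72.4  54. ]
blue 92 [213.7  68.3] z [ 95.2  97.9 100.7] xy [913.4 184.2 107. ] [939.8 192.8  54. ]
blue 94 [196.9  69.9] z [ 95.1  97.9 100.1] xy [913.6 227.5  97.7] [935.2 236.7  54. ]
blue 4170 [407.
[... 653 characters left out ...]
 105.4  54. ]
blue 128 [281.6 269. ] z [47.8 50.4 52.6] xy [429.8   9.8  50.3] [430.1   9.9  54. ]
orange 60 [410.8 184.4] z [ 97.9 144.4 148. ] xy [ 629.9 -271.8  133.6] [ 642.7 -304.3   54. ]
orange 122 [340.2 215.5] z [18.1 20.4 22.9] xy [ 564.9 -138.8   20.4] [ 562.5 -131.8   54. ]Traceback (most recent call last):
  File "<stdin>", line 11, in <module>
  File "h.py", line 22, in rect
    (c,(w,h),a)=cv2.minAreaRect(np.float32(pts)[:,:2]); a=np.radians(a)
                ~~~~~~~~~~~~~~~^^^^^^^^^^^^^^^^^^^^^^^
cv2.error: OpenCV(4.12.0) /io/opencv/modules/imgproc/src/convhull.cpp:143: error: (-215:Assertion failed) total >= 0 && (depth == CV_32F || depth == CV_32S) in function 'convexHull'
```

```bash
sed -i 's/np.float32(pts)\[:,:2\]/np.ascontiguousarray(np.float32(pts)[:,:2])/' h.py
python3 - <<'E'
from h import *
cam=manip.camera_model("top"); f=np.load("top0.npz"); p,d=f['p'],f['d']; X=xyz(cam,d)
C=world(cam,[(238.8,150.8),(272.7,153.8),(307.1,157)],54); e=C[0]-C[2]; print('pitch',np.linalg.norm(e)/2,'bay yaw',np.arctan2(-e[0],e[1]))
for n,(u,v) in dict(red=(167,263),blue=(242,266),yellow=(317,269)).items():
    w=np.zeros(d.shape,bool); w[v-22:v+22,u-18:u+18]=1
    m=w&(X[...,2]>38)&(X[...,2]<52); m=max(blobs(m),key=lambda b:b[0])[2]
    print(n,'top',rect(world(cam,np.argwhere(m)[:,::-1],45)))
for a,cc,m in blobs(X[...,2]>150):
    if cc[0]>350 and cc[0]<450: print('grip',cc,rect(world(cam,np.argwhere(m)[:,::-1],165)),np.median(X[m],0))
m=np.zeros(d.shape,bool); m[205:310,345:465]=1
m&=(p.max(2)<110); m=max(blobs(m),key=lambda b:b[0])[2]; print('tray',rect(world(cam,np.argwhere(m)[:,::-1],10)))
m=np.zeros(d.shape,bool); m[165:220,205:335]=1
m&=(p.max(2)<60); m=max(blobs(m),key=lambda b:b[0])[2]; print('deck ledge',rect(world(cam,np.argwhere(m)[:,::-1],6)))
for n,u,v,z in [('puck',340,216,20),('jarb',282,270,50),('jara',209,269,50),('dish',118,247,14),('bottle',101,188,130)]: print(n,world(cam,(u,v),z).round(0))
m=hsvmask(p,'orange')&(X[...,2]>60); print('trig',X[m].min(0),X[m].max(0),np.median(X[m],0))
E
```

```text
pitch 86.15586804867624 bay yaw -0.0786125526618828
red top (array([435.1, 295.4]), array([59.5, 39. ]), np.float64(0.379))
blue top (array([434.3, 107.8]), array([58.1, 36.9]), np.float64(0.028))
yellow top (array([430.3, -74.6]), array([60.2, 37.1]), np.float64(0.327))
grip [414.33168317 168.95049505] (array([ 658.4, -267.7]), array([34.5, 28.4]), np.float64(-1.427)) [ 658.60099336 -267.5077966   164.47102598]
tray (array([ 462.5, -302.5]), array([230.4, 172.5]), np.float64(1.481))
deck ledge (array([646.2,  40.8]), array([277.3, 123.8]), np.float64(1.499))
puck [[ 564. -138.   20.]]
jarb [[427.   9.  50.]]
jara [[425. 187.  50.]]
dish [[472. 431.  14.]]
bottle [[610. 432. 130.]]
trig [ 621.91453092 -285.60753744   92.94903868] [ 641.60105607 -263.08077438  148.34855545] [ 628.64721385 -271.86216592  144.40692826]
```

```bash
cat >> h.py <<'E'
def tool():
    s=manip.sense(); w,x,y,z=s['orientation']
    yaw=np.arctan2(2*(x*y+w*z),w*w+x*x-y*y-z*z); return s,np.array(s['tcp_pos']),yaw
def plan(x,y,z,yaw,half=False):
    "print twist (units, to do first) then shift in units along the turned tool axes"
    s,p,a=tool(); da=(yaw-a+np.pi/2)%np.pi-np.pi/2
    d=np.array([x,y,z])-p; b=a+da
    t=np.array([np.cos(b)*d[0]+np.sin(b)*d[1], np.sin(b)*d[0]-np.cos(b)*d[1], -d[2]])/40
    print('t%.1f tcp'%s['clock'],p.round(1),'yaw %.3f'%a,'F',np.round(s['ft_force'],1),'gap %.1f gf %.1f'%(s['finger_gap'],s['gripper_force']),'| twist %.2f'%(-da/.12),'shift',t.round(3))
E
python3 -c "
from h import *
plan(430.3,-74.6,200,.327); print(manip.sense()['qpos'].round(2))"
```

```text
t0.1 tcp [ 299.3 -604.3  237.5] yaw 0.460 F [-0.9  0.  -0.5] gap 88.5 gf 0.0 | twist 1.11 shift [  7.356 -11.489   0.939]
[-1.15  0.26  1.61 -0.    1.27 -0.04]
```

```bash
python3 -m pendant '[{"translation":[0,0,0],"twist":1,"fingers":1},{"translation":[0.5,-0.77,0.06],"twist":0,"fingers":1},{"translation":[0.5,-0.77,0.06],"twist":0,"fingers":1},{"translation":[0.5,-0.77,0.06],"twist":0,"fingers":1},{"translation":[0.5,-0.77,0.06],"twist":0,"fingers":1}]' &&
python3 -m pendant '[{"translation":[0.5,-0.77,0.06],"twist":0,"fingers":1},{"translation":[0.5,-0.77,0.06],"twist":0,"fingers":1},{"translation":[0.5,-0.77,0.06],"twist":0,"fingers":1},{"translation":[0.5,-0.77,0.06],"twist":0,"fingers":1},{"translation":[0.5,-0.77,0.06],"twist":0,"fingers":1}]' &&
python3 -m pendant '[{"translation":[0.5,-0.77,0.06],"twist":0,"fingers":1},{"translation":[0.5,-0.77,0.06],"twist":0,"fingers":1},{"translation":[0.5,-0.77,0.06],"twist":0,"fingers":1},{"translation":[0.4,-0.77,0.06],"twist":0,"fingers":1},{"translation":[0.4,-0.75,0.06],"twist":0,"fingers":1}]' &&
python3 -m pendant '[{"translation":[0,0,0],"twist":0,"fingers":1},{"translation":[0,0,0],"twist":0,"fingers":1},{"translation":[0,0,0],"twist":0,"fingers":1},{"translation":[0,0,0],"twist":0,"fingers":1}]'
python3 - <<'E'
from h import *
plan(430.3,-74.6,14,.327)
cam=manip.camera_model("wrist"); p,d=manip.capture("wrist"); cv2.imwrite("pics/w1.png",p[:,:,::-1]); np.savez("w1.npz",p=p,d=d,**cam)
print(manip.sense()['qpos'].round(2))
X=xyz(cam,d)
for a,c,m in blobs((X[...,2]>39)&(X[...,2]<50),300): print(a,c.round(),rect(world(cam,np.argwhere(m)[:,::-1],45)),np.median(X[m],0).round(1))
E
```

```text
clock: 0.52
tcp_pos: [333.7, -460.4, 228.1]
orientation: [-0.001, 0.986, 0.169, -0.0]
ft_force: [-0.0, 0.6, 0.9]
finger_gap: 88.0
gripper_force: 0.0
clock: 0.93
tcp_pos: [376.6, -281.6, 216.6]
orientation: [-0.0, 0.986, 0.169, -0.0]
ft_force: [0.1, -0.2, 0.4]
finger_gap: 88.1
gripper_force: 0.0
clock: 1.35
tcp_pos: [412.1, -106.5, 204.7]
orientation: [-0.0, 0.986, 0.169, -0.0]
ft_force: [0.2, 0.9, 0.1]
finger_gap: 88.2
gripper_force: 0.0
clock: 1.68
tcp_pos: [412.4, -109.4, 205.1]
orientation: [0.0, 0.986, 0.169, -0.0]
ft_force: [-0.0, -0.7, -0.3]
finger_gap: 88.1
gripper_force: 0.0
t1.7 tcp [ 412.4 -109.4  205.1] yaw 0.339 F [-0.  -0.7 -0.3] gap 88.1 gf 0.0 | twist 0.10 shift [ 0.702 -0.68   4.778]
[-0.32 -0.2   2.14 -0.    1.2   0.92]
506 [460.  35.] (array([ 616.8, -259.7]), array([67.3, 35.4]), np.float64(0.914)) [ 613.7 -247.2   44.5]
2192 [72. 93.] (array([432. , 107.1]), array([59.6, 40.9]), np.float64(0.063)) [433.4 107.   45.9]
1696 [232. 152.] (array([428.9, -73.8]), array([59.5, 36.9]), np.float64(0.33)) [429.9 -74.   45.8]
```

View pics/w1.png

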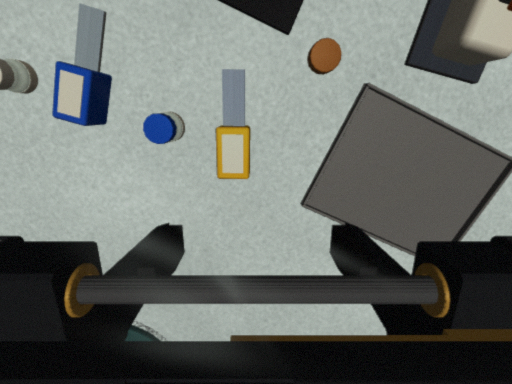

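```bash
python3 -m pendant '[{"translation":[0.34,-0.35,0.5],"twist":0.1,"fingers":0.36},{"translation":[0.34,-0.34,0.5],"twist":0,"fingers":0.36},{"translation":[0,0,0.8],"twist":0,"fingers":0.36},{"translation":[0,0,0.8],"twist":0,"fingers":0.36},{"translation":[0,0,0],"twist":0,"fingers":0.36}]' | tail -6 &&
python3 -c "
from h import *
plan(429.5,-74.2,14,.328)"
```

```text
clock: 2.15
tcp_pos: [424.2, -73.3, 95.5]
orientation: [-0.002, 0.987, 0.162, -0.005]
ft_force: [-0.7, 0.2, -0.0]
finger_gap: 60.1
gripper_force: 0.0
t2.1 tcp [424.2 -73.3  95.5] yaw 0.326 F [-0.7  0.2 -0. ] gap 60.1 gf 0.0 | twist -0.02 shift [0.119 0.063 2.037]
```

```bash
python3 -m pendant '[{"translation":[0,0,0.5],"twist":0,"fingers":0.36},{"translation":[0,0,0.4],"twist":0,"fingers":0.36},{"translation":[0,0,0],"twist":0,"fingers":0.36},{"translation":[0,0,0],"twist":0,"fingers":0.36},{"translation":[0,0,0],"twist":0,"fingers":0.36}]' | tail -6 &&
python3 -c "
from h import *
plan(429.5,-74.2,14,.328)"
```

```text
clock: 2.57
tcp_pos: [430.3, -74.3, 66.7]
orientation: [0.0, 0.987, 0.163, 0.001]
ft_force: [0.3, 0.1, 0.2]
finger_gap: 59.7
gripper_force: 0.0
t2.6 tcp [430.3 -74.3  66.7] yaw 0.327 F [0.3 0.1 0.2] gap 59.7 gf 0.0 | twist -0.01 shift [-0.018 -0.01   1.318]
```

Aligned; descend, grip, then lift.

```bash
python3 -m pendant '[{"translation":[0,0,0.7],"twist":0,"fingers":0.36},{"translation":[0,0,0.6],"twist":0,"fingers":0.36},{"translation":[0,0,0],"twist":0,"fingers":0.36},{"translation":[0,0,0],"twist":0,"fingers":0.36},{"translation":[0,0,0],"twist":0,"fingers":-1}]' | tail -6 &&
python3 -m pendant '[{"translation":[0,0,0],"twist":0,"fingers":-1},{"translation":[0,0,0],"twist":0,"fingers":-1},{"translation":[0,0,0],"twist":0,"fingers":-1},{"translation":[0,0,0],"twist":0,"fingers":-1},{"translation":[0,0,0],"twist":0,"fingers":-1}]' >/dev/null &&
python3 -c "
from h import *
plan(429.5,-74.2,14,.328)
b=-.079; ex=np.array([np.cos(b),np.sin(b)])
for n,c in dict(red=(721.3,121.5),yellow=(714.6,35.8),blue=(707.7,-50.3)).items():
  for q in (-35-92-25,-35-30): print(n,q,(np.array(c)+q*ex).round(1))
x=np.array([714.6,35.8])-152*ex; plan(x[0],x[1],85,b)"
```

```text
clock: 2.98
tcp_pos: [430.6, -73.9, 14.8]
orientation: [0.0, 0.987, 0.163, 0.001]
ft_force: [-0.3, -0.2, 0.4]
finger_gap: 55.1
gripper_force: 0.0
t3.4 tcp [430.5 -73.7  14.6] yaw 0.328 F [-0.6 -0.   7. ] gap 37.7 gf 30.0 | twist -0.00 shift [-0.028  0.003  0.014]
red -152 [569.8 133.5]
red -65 [656.5 126.6]
yellow -152 [563.1  47.8]
yellow -65 [649.8  40.9]
blue -152 [556.2 -38.3]
blue -65 [642.9 -45.2]
t3.4 tcp [430.5 -73.7  14.6] yaw 0.328 F [-0.6 -0.   7. ] gap 37.7 gf 30.0 | twist 3.39 shift [ 3.064 -3.29  -1.761]
```

```bash
python3 -m pendant '[{"translation":[0,0,-0.6],"twist":0,"fingers":-1},{"translation":[0,0,-0.6],"twist":0,"fingers":-1},{"translation":[0,0,-0.56],"twist":1,"fingers":-1},{"translation":[0,0,0],"twist":1,"fingers":-1},{"translation":[0,0,0],"twist":1,"fingers":-1}]' >/dev/null &&
python3 -m pendant '[{"translation":[0,0,0],"twist":0.39,"fingers":-1},{"translation":[0.5,-0.55,0],"twist":0,"fingers":-1},{"translation":[0.5,-0.55,0],"twist":0,"fingers":-1},{"translation":[0.5,-0.55,0],"twist":0,"fingers":-1},{"translation":[0.5,-0.55,0],"twist":0,"fingers":-1}]' >/dev/null &&
python3 -m pendant '[{"translation":[0.5,-0.55,0],"twist":0,"fingers":-1},{"translation":[0.5,-0.55,0],"twist":0,"fingers":-1},{"translation":[0,0,0],"twist":0,"fingers":-1},{"translation":[0,0,0],"twist":0,"fingers":-1},{"translation":[0,0,0],"twist":0,"fingers":-1}]' >/dev/null
python3 - <<'E'
from h import *
plan(563.1,47.8,22,-.079)
cam=manip.camera_model("wrist"); p,d=manip.capture("wrist"); cv2.imwrite("pics/w2.png",p[:,:,::-1]); np.savez("w2.npz",p=p,d=d,**cam)
for c in ['red','yellow','blue']:
    for a,cc,m in blobs(hsvmask(p,c),150): print(c,a,cc.round(),rect(world(cam,np.argwhere(m)[:,::-1],54)),np.median(xyz(cam,d)[m],0).round(1))
E
```

```text
t4.7 tcp [558.2  48.6  82.9] yaw -0.078 F [ 0.3 -0.3 -0.7] gap 37.7 gf 30.0 | twist 0.01 shift [0.124 0.01  1.524]
red 538 [100.   2.] (array([696.3, 126.2]), array([50.5,  2.4]), np.float64(1.493)) [695.5 124.9  56.2]
red 862 [110.  31.] (array([682. , 123.6]), array([79.7,  3.3]), np.float64(1.5)) [683.5 127.1  49.8]
yellow 445 [254.   2.] (array([689.8,  39.4]), array([49.6,  1.9]), np.float64(1.493)) [689.1  39.5  56.1]
yellow 823 [254.  30.] (array([675.6,  40.6]), array([78.6,  3.6]), np.float64(1.493)) [676.9  40.5  49.7]
yellow 3327 [258. 229.] (array([546.5,  48.9]), array([66.5, 56.8]), np.float64(-0.076)) [581.1  44.1 113.2]
yellow 399 [164. 294.] (array([502.9, 122. ]), array([45.9, 11.8]), np.float64(-0.241)) [585.5  71.7 166.5]
yellow 488 [348. 292.] (array([492.6, -16.2]), array([46.6, 12.6]), np.float64(0.085)) [581.8  20.6 166.4]
yellow 706 [257. 312.] (array([480.9,  54.3]), array([55.8, 13.2]), np.float64(1.493)) [531.3  50.1 113.8]
yellow 2320 [320. 336.] (array([455.9,  27.7]), array([261.6,  11. ]), np.float64(1.494)) [574.2  22.5 174.1]
blue 446 [408.   2.] (array([683. , -47.2]), array([50.1,  1.9]), np.float64(1.493)) [682.4 -46.1  56. ]
blue 822 [398.  30.] (array([669.4, -42.6]), array([79. ,  3.1]), np.float64(1.493)) [670.3 -45.2  49.5]
blue 730 [208. 321.] (array([476. ,  93.6]), array([28.9, 28.5]), np.float64(-0.077)) [460.8  97.6  37.5]
```

View pics/w2.png

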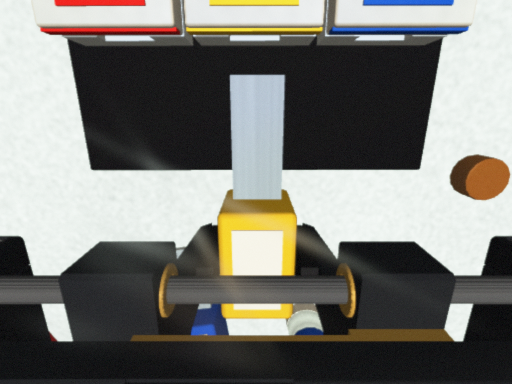

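The wrist view shows the yellow gauge held straight, with its blade tip at (257,75). The bay gaps are pale slots at row 38, near columns 130, 257 and 382. Next I compare the tip and slot lateral positions in this same view.

Run:
```python
from h import *
f=np.load("w2.npz"); p=f['p']; cam={k:f[k] for k in"KRt"}
tcp=np.array([558.2,48.6]); b=-.078; ex=np.array([np.cos(b),np.sin(b)]); ey=np.array([-ex[1],ex[0]])
g=p.min(2).astype(int)
for r in (80,100,120,140): 
    c=np.where(g[r,200:320]>100)[0]+200; w=world(cam,[(c[0]-.5,r),(c[-1]+.5,r)],88.8)[:,:2]-tcp; print('blade',r,c[0],c[-1],(w@ey).round(1),(w@ex).round(1))
for lo,hi in((95,170),(215,295),(345,420)):
  for r in(37,38,39):
    c=np.where(g[r,lo:hi]>120)[0]+lo
    if len(c): w=world(cam,[(c[0]-.5,r),(c[-1]+.5,r)],26)[:,:2]-tcp; print('slot',r,c[0],c[-1],(w@ey).round(1),(w@ex).round(1))
for c in ['red','yellow','blue']:
    m=hsvmask(p,c); m[:24]=0; m[45:]=0; u=np.where(m.any(0))[0]; w=world(cam,[(u[0]-.5,30),(u[-1]+.5,30)],50)[:,:2]-tcp; print(c,'strip',(w@ey).round(1))
```

```text
blade 80 230 284 [ 12.8 -14. ] [87.5 87.5]
blade 100 230 283 [ 13.  -13.7] [78.3 78.3]
blade 120 231 283 [ 12.8 -14. ] [68.7 68.7]
blade 140 232 282 [ 12.6 -13.8] [58.7 58.7]
slot 37 105 151 [102.3  70.6] [120.9 120.9]
slot 38 105 152 [102.4  70. ] [120.3 120.3]
slot 39 105 153 [102.5  69.3] [119.7 119.7]
slot 37 230 279 [ 17.9 -15.8] [120.9 120.9]
slot 38 230 279 [ 18.  -15.8] [120.3 120.3]
slot 39 230 279 [ 18.  -15.8] [119.7 119.7]
slot 37 358 404 [ -68.4 -100.1] [120.9 120.9]
slot 38 356 404 [ -67.1 -100.2] [120.3 120.3]
slot 39 355 404 [ -66.5 -100.3] [119.7 119.7]
red strip [127.4  45.2]
yellow strip [ 41.7 -39.3]
blue strip [ -43.5 -125. ]
```

```bash
python3 -m pendant '[{"translation":[0,-0.04,0.5],"twist":0,"fingers":-1},{"translation":[0,0,0.5],"twist":0,"fingers":-1},{"translation":[0,0,0.5],"twist":0,"fingers":-1},{"translation":[0,0,0],"twist":0,"fingers":-1},{"translation":[0,0,0],"twist":0,"fingers":-1}]' >/dev/null &&
python3 -m pendant '[{"translation":[0,0,0],"twist":0,"fingers":-1},{"translation":[0,0,0],"twist":0,"fingers":-1}]' >/dev/null &&
python3 -c "
from h import *
ex=np.array([np.cos(.078),-np.sin(.078)]); ey=np.array([-ex[1],ex[0]])
x=np.array([558.2,48.6])+1.6*ey; print(x); x=x+ex*92; plan(*x,21.1,-.078)"
```

```text
[558.32467349  50.19513527]
t5.3 tcp [559.9  49.9  24.8] yaw -0.080 F [-0.1 -0.3 -1.8] gap 37.7 gf 30.0 | twist -0.01 shift [ 2.259 -0.004  0.093]
```

```bash
python3 -m pendant '[{"translation":[0,0,0.085],"twist":0,"fingers":-1},{"translation":[0.4,0,0],"twist":0,"fingers":-1},{"translation":[0.4,0,0],"twist":0,"fingers":-1},{"translation":[0.4,0,0],"twist":0,"fingers":-1},{"translation":[0,0,0],"twist":0,"fingers":-1}]' |tail -4 &&
python3 -m pendant '[{"translation":[0,0,0],"twist":0,"fingers":-1},{"translation":[0,0,0],"twist":0,"fingers":-1}]' >/dev/null &&
python3 -c "
from h import *
ex=np.array([np.cos(.078),-np.sin(.078)]); ey=np.array([-ex[1],ex[0]])
x=np.array([558.2,48.6])+1.6*ey;x=x+ex*92; plan(*x,21.1,-.078)"
```

```text
orientation: [-0.0, 0.999, -0.04, 0.002]
ft_force: [1.4, 0.1, -3.9]
finger_gap: 37.8
gripper_force: 30.0
t5.9 tcp [608.3  46.5  21.1] yaw -0.079 F [ 3.  -0.4  1.2] gap 37.8 gf 30.0 | twist -0.01 shift [1.046e+00 5.000e-03 1.000e-03]
```

```bash
python3 -m pendant '[{"translation":[0.35,0,0],"twist":0,"fingers":-1},{"translation":[0.35,0,0],"twist":0,"fingers":-1},{"translation":[0.25,0,0],"twist":0,"fingers":-1},{"translation":[0,0,0],"twist":0,"fingers":-1},{"translation":[0,0,0],"twist":0,"fingers":-1}]' |tail -4 &&
python3 -m pendant '[{"translation":[0.05,0,0],"twist":0,"fingers":-1},{"translation":[0,0,0],"twist":0,"fingers":-1}]' &&
python3 -m pendant '[{"translation":[0.04,0,0],"twist":0,"fingers":-1},{"translation":[0,0,0],"twist":0,"fingers":-1}]' &&
python3 -c "
from h import *
ex=np.array([np.cos(.078),-np.sin(.078)]); ey=np.array([-ex[1],ex[0]])
x=np.array([558.2,48.6])+1.6*ey;x=x+ex*92; plan(*x,21.1,-.078)"
```

```text
orientation: [-0.0, 0.999, -0.039, 0.002]
ft_force: [2.2, -0.4, 1.7]
finger_gap: 37.8
gripper_force: 30.0
clock: 6.45
tcp_pos: [646.4, 43.5, 20.6]
orientation: [-0.0, 0.999, -0.039, -0.001]
ft_force: [-1.1, -0.1, 6.4]
finger_gap: 38.1
gripper_force: 30.0
clock: 6.62
tcp_pos: [646.6, 43.4, 20.5]
orientation: [-0.0, 0.999, -0.04, -0.002]
ft_force: [-4.6, 0.5, 8.1]
finger_gap: 38.0
gripper_force: 30.0
t6.6 tcp [646.6  43.4  20.5] yaw -0.079 F [-4.6  0.5  8.1] gap 38.0 gf 30.0 | twist -0.01 shift [ 0.087  0.003 -0.015]
```

```bash
python3 -m pendant '[{"translation":[0.06,0,0],"twist":0,"fingers":-1},{"translation":[0,0,0],"twist":0,"fingers":-1}]'
python3 - <<'E'
from h import *
plan(646,43,21,-.078)
cam=manip.camera_model("wrist"); p,d=manip.capture("wrist"); cv2.imwrite("pics/w3.png",p[:,:,::-1])
E
```

```text
clock: 6.78
tcp_pos: [648.4, 43.3, 20.4]
orientation: [-0.0, 0.999, -0.039, -0.003]
ft_force: [-5.0, 1.2, 9.2]
finger_gap: 37.3
gripper_force: 30.0
t6.8 tcp [648.4  43.3  20.4] yaw -0.079 F [-5.   1.2  9.2] gap 37.3 gf 30.0 | twist -0.01 shift [-0.06   0.012 -0.015]
```

View pics/w3.png

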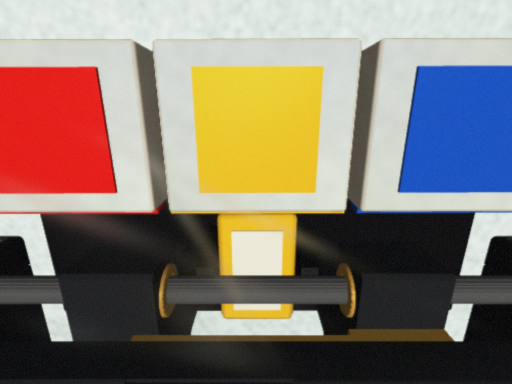

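The wrist view shows the yellow handle flush against the yellow bay front, at row 213 and column 257. Releasing it and moving to blue.

```bash
cat > look.py <<'E'
from h import *
import sys
def gauges():
    cam=manip.camera_model("top"); p,d=manip.capture("top"); X=xyz(cam,d); cv2.imwrite("pics/last_top.png",p[:,:,::-1]); out={}
    for n in('red','blue','yellow'):
        for a,c,m in blobs(hsvmask(p,n),40):
            w=X[m].mean(0); xy=world(cam,c,45)[0]
            if not(15<np.median(X[m][:,2])<62 and 330<xy[0]<680 and abs(xy[1])<420): continue
            if n=='red' and xy[1]>400: continue
            u,v=c.astype(int); k=np.zeros(d.shape,bool); k[max(v-20,0):v+20,max(u-20,0):u+20]=1
            k&=(X[...,2]>38)&(X[...,2]<53)
            if k.any():
                k=max(blobs(k),key=lambda b:b[0])[2]; print(n,rect(world(cam,np.argwhere(k)[:,::-1],45)))
E
python3 -m pendant '[{"translation":[-0.02,0,0],"twist":0,"fingers":0.36},{"translation":[0,0,0],"twist":0,"fingers":0.36},{"translation":[0,0,0],"twist":0,"fingers":0.36},{"translation":[0,0,-0.4],"twist":0,"fingers":0.36},{"translation":[0,0,-0.8],"twist":0,"fingers":0.36}]' |tail -4 &&
python3 -m pendant '[{"translation":[0,0,-0.8],"twist":0,"fingers":0.36},{"translation":[-0.5,0,-0.5],"twist":0,"fingers":0.36},{"translation":[-0.9,-0.2,0],"twist":0,"fingers":0.36},{"translation":[-0.9,-0.2,0],"twist":0,"fingers":0.36},{"translation":[0,0,0],"twist":0,"fingers":0.36}]' >/dev/null
python3 - <<'E'
from look import *
gauges(); plan(433.2,107.4,14.5,.04)
cam=manip.camera_model("top")
E
```

```text
orientation: [0.0, 0.999, -0.04, -0.005]
ft_force: [0.5, -0.5, 0.3]
finger_gap: 60.0
gripper_force: 0.0
red (array([435. , 295.7]), array([59.5, 38.4]), np.float64(0.378))
blue (array([434.3, 107.8]), array([58.1, 36.9]), np.float64(0.028))
blue (array([430.7,   9.7]), array([31.8, 31.3]), np.float64(-1.546))
t7.7 tcp [555.   66.8 118.4] yaw -0.078 F [0.1 0.8 0.5] gap 59.9 gf 0.0 | twist -0.98 shift [-3.001 -1.136  2.597]
```

```bash
python3 -m pendant '[{"translation":[0,0,0],"twist":-0.98,"fingers":0.36},{"translation":[-0.75,-0.28,0],"twist":0,"fingers":0.36},{"translation":[-0.75,-0.28,0],"twist":0,"fingers":0.36},{"translation":[-0.75,-0.28,0],"twist":0,"fingers":0.36},{"translation":[-0.75,-0.28,0],"twist":0,"fingers":0.36}]' >/dev/null &&
python3 -m pendant '[{"translation":[0,0,0.4],"twist":0,"fingers":0.36},{"translation":[0,0,0.6],"twist":0,"fingers":0.36},{"translation":[0,0,0],"twist":0,"fingers":0.36},{"translation":[0,0,0],"twist":0,"fingers":0.36},{"translation":[0,0,0],"twist":0,"fingers":0.36}]' >/dev/null
python3 - <<'E'
from look import *
plan(433.5,107.4,14.5,.04)
cam=manip.camera_model("wrist"); p,d=manip.capture("wrist"); X=xyz(cam,d)
for a,c,m in blobs((X[...,2]>39)&(X[...,2]<50),300): print(a,c.round(),rect(world(cam,np.argwhere(m)[:,::-1],45)))
E
```

```text
t8.6 tcp [439.2 106.4  80.7] yaw 0.038 F [ 0.  -0.5  0.7] gap 60.0 gf 0.0 | twist -0.01 shift [-0.142 -0.031  1.655]
1537 [ 15. 216.] (array([436.5, 276.5]), array([54.9, 29.6]), np.float64(-0.225))
3879 [252. 222.] (array([433. , 109.5]), array([60.5, 37.3]), np.float64(0.06))
391 [150. 218.] (array([432.6, 185.6]), array([32.7, 19.1]), np.float64(0.837))
454 [374. 224.] (array([433.7,  17.2]), array([33.4, 24.8]), np.float64(-0.755))
```

```bash
python3 -m pendant '[{"translation":[-0.14,-0.05,0.4],"twist":0,"fingers":0.36},{"translation":[0,0,0.6],"twist":0,"fingers":0.36},{"translation":[0,0,0.62],"twist":0,"fingers":0.36},{"translation":[0,0,0],"twist":0,"fingers":0.36},{"translation":[0,0,0],"twist":0,"fingers":0.36}]' >/dev/null &&
python3 -m pendant '[{"translation":[0,0,0],"twist":0,"fingers":-1},{"translation":[0,0,0],"twist":0,"fingers":-1},{"translation":[0,0,0],"twist":0,"fingers":-1},{"translation":[0,0,0],"twist":0,"fingers":-1},{"translation":[0,0,0],"twist":0,"fingers":-1}]' >/dev/null
python3 - <<'E'
from look import *
plan(433.5,108.3,14.5,.045)
ex=np.array([np.cos(.078),-np.sin(.078)]); ey=np.array([-ex[1],ex[0]])
x=np.array([558.2,48.6])-84.4*ey-3*ex; print(x); plan(*x,85,-.078)
E
```

```text
t9.4 tcp [434.  108.5  16.8] yaw 0.039 F [-0.4 -0.   6.9] gap 37.7 gf 29.9 | twist -0.05 shift [-0.014  0.005  0.058]
[548.63259471 -35.30962255]
t9.4 tcp [434.  108.5  16.8] yaw 0.039 F [-0.4 -0.   6.9] gap 37.7 gf 29.9 | twist 0.97 shift [ 3.136  3.362 -1.704]
```

```bash
python3 -m pendant '[{"translation":[0,0,-0.6],"twist":0,"fingers":-1},{"translation":[0,0,-0.6],"twist":0,"fingers":-1},{"translation":[0,0,-0.5],"twist":0.97,"fingers":-1},{"translation":[0,0,0],"twist":0,"fingers":-1},{"translation":[0.5,0.55,0],"twist":0,"fingers":-1}]' >/dev/null &&
python3 -m pendant '[{"translation":[0.5,0.55,0],"twist":0,"fingers":-1},{"translation":[0.5,0.55,0],"twist":0,"fingers":-1},{"translation":[0.5,0.55,0],"twist":0,"fingers":-1},{"translation":[0.5,0.55,0],"twist":0,"fingers":-1},{"translation":[0.5,0.55,0],"twist":0,"fingers":-1}]' >/dev/null &&
python3 -m pendant '[{"translation":[0,0,0],"twist":0,"fingers":-1},{"translation":[0,0,0.5],"twist":0,"fingers":-1},{"translation":[0,0,0.5],"twist":0,"fingers":-1},{"translation":[0,0,0],"twist":0,"fingers":-1},{"translation":[0,0,0],"twist":0,"fingers":-1}]' >/dev/null
python3 - <<'E'
from look import *
ex=np.array([np.cos(.078),-np.sin(.078)]); ey=np.array([-ex[1],ex[0]])
x=np.array([558.2,48.6])-84.4*ey+90*ex; plan(*x,23.3,-.078)
cam=manip.camera_model("wrist"); p,d=manip.capture("wrist"); cv2.imwrite("pics/w4.png",p[:,:,::-1])
_,t,_=tool(); tcp=t[:2]
m=hsvmask(p,'blue'); m[150:]=0
for a,c,k in blobs(m,150):
    u=np.where(k.any(0))[0]; w=world(cam,[(u[0]-.5,c[1]),(u[-1]+.5,c[1])],50)[:,:2]-tcp; print('strip',c,(w@ey).round(1),(w@ex).round(1))
g=p.min(2).astype(int); z=t[2]+3.7
for r in (100,120,140): 
    c=np.where(g[r,200:320]>100)[0]+200
    if len(c): w=world(cam,[(c[0]-.5,r),(c[-1]+.5,r)],z)[:,:2]-tcp; print('blade',r,c[0],c[-1],(w@ey).round(1),(w@ex).round(1))
E
```

```text
t10.7 tcp [539.4 -32.3  41.2] yaw -0.076 F [ 0.3 -0.3 -0.4] gap 37.9 gf 29.9 | twist 0.01 shift [2.562 0.057 0.447]
blade 100 229 281 [ 13.7 -12.6] [76.9 77. ]
blade 120 230 280 [ 13.5 -12.4] [67.3 67.3]
blade 140 230 280 [ 13.8 -12.7] [57.2 57.3]
```

```bash
python3 -m pendant '[{"translation":[0.3,0.065,0.2],"twist":0,"fingers":-1},{"translation":[0.1,0,0.23],"twist":0,"fingers":-1},{"translation":[0,0,0],"twist":0,"fingers":-1},{"translation":[0,0,0],"twist":0,"fingers":-1},{"translation":[0,0,0],"twist":0,"fingers":-1}]' >/dev/null
python3 - <<'E'
from look import *
ex=np.array([np.cos(.078),-np.sin(.078)]); ey=np.array([-ex[1],ex[0]])
x=np.array([558.2,48.6])-84.4*ey+90*ex; plan(*x,23.3,-.078)
E
```

```text
t11.2 tcp [557.4 -36.3  26.4] yaw -0.077 F [-0.2  0.7 -1.5] gap 37.9 gf 29.9 | twist 0.00 shift [ 2.105 -0.008  0.077]
```

```bash
python3 -m pendant '[{"translation":[0,0,0.07],"twist":0,"fingers":-1},{"translation":[0.4,0,0],"twist":0,"fingers":-1},{"translation":[0.4,0,0],"twist":0,"fingers":-1},{"translation":[0.4,0,0],"twist":0,"fingers":-1},{"translation":[0,0,0],"twist":0,"fingers":-1}]' |tail -4 &&
python3 -m pendant '[{"translation":[0.3,0,0],"twist":0,"fingers":-1},{"translation":[0.3,0,0],"twist":0,"fingers":-1},{"translation":[0.2,0,0],"twist":0,"fingers":-1},{"translation":[0,0,0],"twist":0,"fingers":-1},{"translation":[0,0,0],"twist":0,"fingers":-1}]' |tail -4
python3 - <<'E'
from look import *
ex=np.array([np.cos(.078),-np.sin(.078)]); ey=np.array([-ex[1],ex[0]])
x=np.array([558.2,48.6])-84.4*ey+90*ex; plan(*x,23.3,-.078)
E
```

```text
orientation: [0.0, 0.999, -0.039, 0.002]
ft_force: [-0.2, -0.0, -1.7]
finger_gap: 37.7
gripper_force: 30.0
orientation: [-0.0, 0.999, -0.039, -0.0]
ft_force: [0.4, -0.0, -1.4]
finger_gap: 37.6
gripper_force: 30.0
t12.0 tcp [637.  -42.7  23.2] yaw -0.078 F [ 0.4 -0.  -1.4] gap 37.6 gf 30.0 | twist 0.00 shift [ 0.109 -0.013 -0.002]
```

```bash
python3 -m pendant '[{"translation":[0.1,0,0],"twist":0,"fingers":-1},{"translation":[0,0,0],"twist":0,"fingers":-1},{"translation":[0,0,0],"twist":0,"fingers":-1}]' &&
python3 -m pendant '[{"translation":[0.05,0,0],"twist":0,"fingers":-1},{"translation":[0,0,0],"twist":0,"fingers":-1},{"translation":[0,0,0],"twist":0,"fingers":-1}]' &&
python3 -m pendant '[{"translation":[0.05,0,0],"twist":0,"fingers":-1},{"translation":[0,0,0],"twist":0,"fingers":-1},{"translation":[0,0,0],"twist":0,"fingers":-1}]'
```

```text
clock: 12.23
tcp_pos: [641.1, -43.1, 23.3]
orientation: [-0.0, 0.999, -0.039, -0.0]
ft_force: [-0.2, -0.4, -0.6]
finger_gap: 37.9
gripper_force: 30.0
clock: 12.48
tcp_pos: [643.3, -43.3, 23.3]
orientation: [0.0, 0.999, -0.039, -0.0]
ft_force: [-0.3, -0.4, -1.0]
finger_gap: 37.9
gripper_force: 30.0
clock: 12.73
tcp_pos: [644.3, -43.3, 23.0]
orientation: [-0.0, 0.999, -0.039, -0.001]
ft_force: [-4.8, 0.5, 1.2]
finger_gap: 37.7
gripper_force: 30.0
```

```bash
python3 -m pendant '[{"translation":[-0.02,0,0],"twist":0,"fingers":0.36},{"translation":[0,0,0],"twist":0,"fingers":0.36},{"translation":[0,0,0],"twist":0,"fingers":0.36},{"translation":[0,0,-0.4],"twist":0,"fingers":0.36},{"translation":[0,0,-0.8],"twist":0,"fingers":0.36}]' |tail -4 &&
python3 -m pendant '[{"translation":[0,0,-0.8],"twist":0,"fingers":0.36},{"translation":[-0.5,0,-0.5],"twist":0,"fingers":0.36},{"translation":[-0.8,0,0],"twist":-1,"fingers":0.36},{"translation":[-0.8,0,0],"twist":-1,"fingers":0.36},{"translation":[-0.8,0,0],"twist":-1,"fingers":0.36}]' >/dev/null &&
python3 -m pendant '[{"translation":[-0.5,0,0],"twist":-0.8,"fingers":0.36},{"translation":[0,-0.8,0],"twist":0,"fingers":0.36},{"translation":[0,-0.8,0],"twist":0,"fingers":0.36},{"translation":[0,-0.8,0],"twist":0,"fingers":0.36},{"translation":[0,-0.8,0],"twist":0,"fingers":0.36}]' >/dev/null
python3 - <<'E'
from look import *
gauges(); plan(435,295.6,80,.378)
E
```

```text
orientation: [-0.0, 0.999, -0.039, -0.004]
ft_force: [-1.0, -0.6, -0.6]
finger_gap: 60.4
gripper_force: 0.0
red (array([435. , 295.7]), array([59.5, 38.4]), np.float64(0.379))
blue (array([646.2, -47.4]), array([70.4, 68.8]), np.float64(1.426))
yellow (array([650.7,  43.8]), array([76., 68.]), np.float64(1.418))
t14.0 tcp [460.4  72.5 123.6] yaw 0.379 F [-1.7  2.7 -0.5] gap 59.8 gf 0.0 | twist 0.00 shift [ 1.468 -5.418  1.09 ]
```

```bash
python3 -m pendant '[{"translation":[0.21,-0.78,0],"twist":0,"fingers":0.36},{"translation":[0.21,-0.78,0],"twist":0,"fingers":0.36},{"translation":[0.21,-0.78,0],"twist":0,"fingers":0.36},{"translation":[0.21,-0.78,0],"twist":0,"fingers":0.36},{"translation":[0.21,-0.78,0],"twist":0,"fingers":0.36}]' >/dev/null &&
python3 -m pendant '[{"translation":[0.21,-0.76,0.5],"twist":0,"fingers":0.36},{"translation":[0.1,-0.6,0.5],"twist":0,"fingers":0.36},{"translation":[0,0,0],"twist":0,"fingers":0.36},{"translation":[0,0,0],"twist":0,"fingers":0.36},{"translation":[0,0,0],"twist":0,"fingers":0.36}]' >/dev/null
python3 - <<'E'
from look import *
plan(435,295.6,15,.378)
cam=manip.camera_model("wrist"); p,d=manip.capture("wrist"); X=xyz(cam,d)
for a,c,m in blobs((X[...,2]>39)&(X[...,2]<50),1000): print(a,c.round(),rect(world(cam,np.argwhere(m)[:,::-1],45)))
E
```

```text
t14.9 tcp [436.  282.9  83.7] yaw 0.379 F [ 0.1 -1.1 -0. ] gap 59.6 gf 0.0 | twist 0.01 shift [ 0.093 -0.303  1.717]
3914 [235. 207.] (array([433.8, 298.5]), array([59.3, 37.5]), np.float64(0.379))
```

```bash
python3 -m pendant '[{"translation":[0.08,-0.33,0.4],"twist":0,"fingers":0.36},{"translation":[0,0,0.6],"twist":0,"fingers":0.36},{"translation":[0,0,0.7],"twist":0,"fingers":0.36},{"translation":[0,0,0],"twist":0,"fingers":0.36},{"translation":[0,0,0],"twist":0,"fingers":0.36}]' >/dev/null &&
python3 -m pendant '[{"translation":[0,0,0],"twist":0,"fingers":-1},{"translation":[0,0,0],"twist":0,"fingers":-1},{"translation":[0,0,0],"twist":0,"fingers":-1},{"translation":[0,0,0],"twist":0,"fingers":-1},{"translation":[0,0,0],"twist":0,"fingers":-1}]' >/dev/null
python3 - <<'E'
from look import *
plan(435,296.5,15,.378)
ex=np.array([np.cos(.078),-np.sin(.078)]); ey=np.array([-ex[1],ex[0]])
x=np.array([558.2,48.6])+87.6*ey-3*ex; print(x); plan(*x,85,-.078)
E
```

```text
t15.8 tcp [435.1 297.4  17.2] yaw 0.378 F [-0.5 -1.5  7.1] gap 37.9 gf 30.0 | twist 0.00 shift [-0.01   0.019  0.055]
[562.03499502 136.16741867]
t15.8 tcp [435.1 297.4  17.2] yaw 0.378 F [-0.5 -1.5  7.1] gap 37.9 gf 30.0 | twist 3.80 shift [ 3.478  3.77  -1.695]
```

```bash
python3 -m pendant '[{"translation":[0,0,-0.6],"twist":0,"fingers":-1},{"translation":[0,0,-0.6],"twist":0,"fingers":-1},{"translation":[0,0,-0.5],"twist":1,"fingers":-1},{"translation":[0,0,0],"twist":1,"fingers":-1},{"translation":[0,0,0],"twist":1,"fingers":-1}]' >/dev/null &&
python3 -m pendant '[{"translation":[0,0,0],"twist":0.8,"fingers":-1},{"translation":[0.58,0.63,0],"twist":0,"fingers":-1},{"translation":[0.58,0.63,0],"twist":0,"fingers":-1},{"translation":[0.58,0.63,0],"twist":0,"fingers":-1},{"translation":[0.58,0.63,0],"twist":0,"fingers":-1}]' >/dev/null &&
python3 -m pendant '[{"translation":[0.58,0.63,0],"twist":0,"fingers":-1},{"translation":[0.58,0.63,0],"twist":0,"fingers":-1},{"translation":[0,0,0],"twist":0,"fingers":-1},{"translation":[0,0,0],"twist":0,"fingers":-1},{"translation":[0,0,0],"twist":0,"fingers":-1}]' >/dev/null
python3 - <<'E'
from look import *
ex=np.array([np.cos(.078),-np.sin(.078)]); ey=np.array([-ex[1],ex[0]])
x=np.array([558.2,48.6])+87.6*ey; plan(*x,23.7,-.078)
cam=manip.camera_model("wrist"); p,d=manip.capture("wrist"); cv2.imwrite("pics/w5.png",p[:,:,::-1])
_,t,_=tool(); tcp=t[:2]
m=hsvmask(p,'red'); m[150:]=0
for a,c,k in blobs(m,150):
    u=np.where(k.any(0))[0]; w=world(cam,[(u[0]-.5,c[1]),(u[-1]+.5,c[1])],50)[:,:2]-tcp; print('strip',c,(w@ey).round(1),(w@ex).round(1))
g=p.min(2).astype(int); z=t[2]+3.3
for r in (100,120,140): 
    c=np.where(g[r,200:320]>100)[0]+200
    if len(c): w=world(cam,[(c[0]-.5,r),(c[-1]+.5,r)],z)[:,:2]-tcp; print('blade',r,c[0],c[-1],(w@ey).round(1),(w@ex).round(1))
E
```

```text
t17.0 tcp [560.  135.1  83. ] yaw -0.079 F [ 0.3 -0.6 -1.6] gap 37.6 gf 30.0 | twist -0.01 shift [ 0.123 -0.03   1.483]
strip [256.3214639   21.68644906] [ 40.9 -40.1] [123.8 123.8]
blade 100 231 282 [ 12.3 -14. ] [78.8 78.8]
blade 120 231 282 [ 12.6 -14.2] [69.1 69.1]
blade 140 232 281 [ 12.3 -14. ] [58.9 58.9]
```

```bash
python3 -m pendant '[{"translation":[0.05,-0.03,0.5],"twist":0,"fingers":-1},{"translation":[0,0,0.5],"twist":0,"fingers":-1},{"translation":[0,0,0.4],"twist":0,"fingers":-1},{"translation":[0,0,0],"twist":0,"fingers":-1},{"translation":[0,0,0],"twist":0,"fingers":-1}]' >/dev/null &&
python3 -m pendant '[{"translation":[0,0,0],"twist":0,"fingers":-1},{"translation":[0,0,0],"twist":0,"fingers":-1}]' >/dev/null
python3 - <<'E'
from look import *
ex=np.array([np.cos(.078),-np.sin(.078)]); ey=np.array([-ex[1],ex[0]])
x=np.array([558.2,48.6])+87.6*ey+90*ex; plan(*x,23.7,-.078)
E
```

```text
t17.6 tcp [563.7 136.9  28.8] yaw -0.077 F [-0.6 -0.3 -0.7] gap 37.8 gf 30.0 | twist 0.01 shift [2.285 0.021 0.127]
```

```bash
python3 -m pendant '[{"translation":[0,0.02,0.12],"twist":0,"fingers":-1},{"translation":[0.4,0,0],"twist":0,"fingers":-1},{"translation":[0.4,0,0],"twist":0,"fingers":-1},{"translation":[0.4,0,0],"twist":0,"fingers":-1},{"translation":[0,0,0],"twist":0,"fingers":-1}]' |tail -4 &&
python3 -m pendant '[{"translation":[0.3,0,0],"twist":0,"fingers":-1},{"translation":[0.4,0,0],"twist":0,"fingers":-1},{"translation":[0.3,0,0],"twist":0,"fingers":-1},{"translation":[0,0,0],"twist":0,"fingers":-1},{"translation":[0,0,0],"twist":0,"fingers":-1}]' &&
python3 -m pendant '[{"translation":[0.07,0,0],"twist":0,"fingers":-1},{"translation":[0,0,0],"twist":0,"fingers":-1},{"translation":[0,0,0],"twist":0,"fingers":-1}]'
python3 - <<'E'
from look import *
ex=np.array([np.cos(.078),-np.sin(.078)]); ey=np.array([-ex[1],ex[0]])
x=np.array([558.2,48.6])+87.6*ey+90*ex; plan(*x,23.7,-.078)
E
```

```text
orientation: [-0.0, 0.999, -0.039, 0.003]
ft_force: [0.6, -0.0, 0.0]
finger_gap: 37.8
gripper_force: 30.0
clock: 18.47
tcp_pos: [651.2, 128.4, 23.3]
orientation: [-0.0, 0.999, -0.039, 0.001]
ft_force: [1.1, 0.8, 0.9]
finger_gap: 37.6
gripper_force: 30.0
clock: 18.72
tcp_pos: [651.9, 128.4, 23.0]
orientation: [0.0, 0.999, -0.039, -0.001]
ft_force: [-2.4, -0.5, 4.7]
finger_gap: 37.6
gripper_force: 30.0
t18.7 tcp [651.9 128.4  23. ] yaw -0.078 F [-2.4 -0.5  4.7] gap 37.6 gf 30.0 | twist 0.00 shift [ 0.07  -0.019 -0.017]
```

```bash
python3 -m pendant '[{"translation":[0.05,0,0],"twist":0,"fingers":-1},{"translation":[0,0,0],"twist":0,"fingers":-1},{"translation":[0,0,0],"twist":0,"fingers":-1}]' &&
python3 -m pendant '[{"translation":[0.05,0,0],"twist":0,"fingers":-1},{"translation":[0,0,0],"twist":0,"fingers":-1},{"translation":[0,0,0],"twist":0,"fingers":-1}]' && 
python3 -c "
from look import *
p,d=manip.capture('wrist'); cv2.imwrite('pics/w6.png',p[:,:,::-1])"
```

```text
clock: 18.97
tcp_pos: [653.7, 128.3, 23.0]
orientation: [0.0, 0.999, -0.039, -0.001]
ft_force: [-4.0, -0.4, 6.3]
finger_gap: 37.8
gripper_force: 30.0
clock: 19.22
tcp_pos: [655.8, 128.2, 23.1]
orientation: [0.0, 0.999, -0.039, -0.001]
ft_force: [-3.7, -0.9, 6.6]
finger_gap: 37.6
gripper_force: 30.0
```

View pics/w6.png

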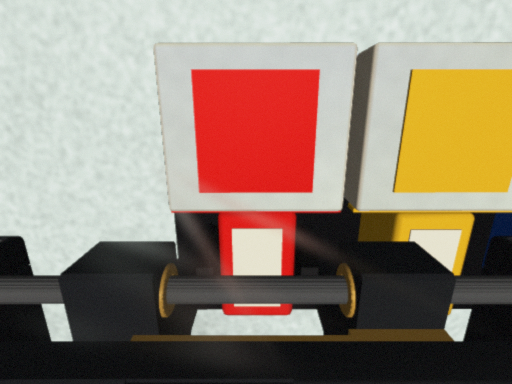

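The handle is flush or nearly so, but the steady 4 N could be deck friction. I push on until the force rises clearly.

```bash
python3 -m pendant '[{"translation":[0.06,0,-0.02],"twist":0,"fingers":-1},{"translation":[0,0,0],"twist":0,"fingers":-1},{"translation":[0,0,0],"twist":0,"fingers":-1}]' | sed -n '2p;4p' &&
python3 -m pendant '[{"translation":[0.06,0,0],"twist":0,"fingers":-1},{"translation":[0,0,0],"twist":0,"fingers":-1},{"translation":[0,0,0],"twist":0,"fingers":-1}]' | sed -n '2p;4p'
```

```text
tcp_pos: [656.8, 128.0, 23.0]
ft_force: [-5.9, 1.0, 5.9]
tcp_pos: [656.8, 128.0, 23.0]
ft_force: [-13.1, 1.0, 12.0]
```

```bash
python3 -m pendant '[{"translation":[-0.06,0,0],"twist":0,"fingers":0.36},{"translation":[0,0,0],"twist":0,"fingers":0.36},{"translation":[0,0,0],"twist":0,"fingers":0.36},{"translation":[0,0,-0.4],"twist":0,"fingers":0.36},{"translation":[0,0,-0.8],"twist":0,"fingers":0.36}]' |tail -4 &&
python3 -m pendant '[{"translation":[0,0,-0.8],"twist":0,"fingers":0.36},{"translation":[-0.5,0.5,-0.8],"twist":0,"fingers":0.36},{"translation":[-0.7,0.7,-0.8],"twist":0,"fingers":0.36},{"translation":[-0.7,0.7,-0.5],"twist":0,"fingers":0.36},{"translation":[0,0.5,0],"twist":0,"fingers":0.36}]' >/dev/null &&
python3 -m pendant '[{"translation":[0,0,0],"twist":0,"fingers":0.36},{"translation":[0,0,0],"twist":0,"fingers":0.36},{"translation":[0,0,0],"twist":0,"fingers":0.36}]' >/dev/null
python3 - <<'E'
from look import *
plan(560,45,200,-.078)
cam=manip.camera_model("wrist"); p,d=manip.capture("wrist"); cv2.imwrite("pics/w7.png",p[:,:,::-1]); np.savez("w7.npz",p=p,d=d,**cam)
E
```

```text
orientation: [0.001, 0.999, -0.039, -0.005]
ft_force: [0.2, 0.2, -0.1]
finger_gap: 59.8
gripper_force: 0.0
t20.9 tcp [584.4  44.9 179.1] yaw -0.078 F [-0.  -0.2  0.4] gap 59.8 gf 0.0 | twist -0.00 shift [-0.609  0.044 -0.524]
```

View pics/w7.png

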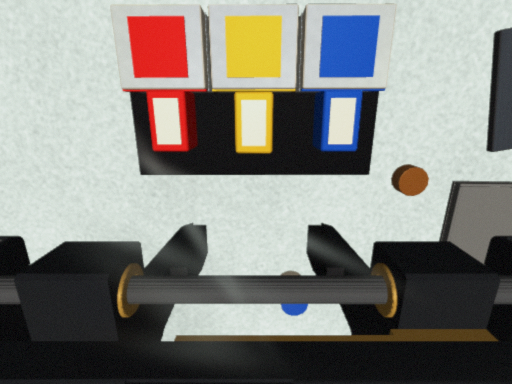

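All three handles sit against their bays: red at (168,122), yellow at (254,122), blue at (341,121). Next I compare how deep each one is.

Run:
```python
from look import *
f=np.load("w7.npz"); p=f['p']; cam={k:f[k] for k in"KRt"}
ex=np.array([np.cos(.078),-np.sin(.078)]); ey=np.array([-ex[1],ex[0]])
hsv=cv2.cvtColor(p,cv2.COLOR_RGB2HSV)
white=(hsv[...,1]<60)&(hsv[...,2]>150); white[:94]=0; white[155:]=0
W=[(c,m) for a,c,m in blobs(white,300) if 140<c[0]<370 and a<3000]
for n in('red','yellow','blue'):
    m=hsvmask(p,n); m[85:]=0; s=max(blobs(m,200),key=lambda b:b[0])[1]; S=world(cam,s,54)[0,:2]
    for c,k in W:
        w=world(cam,c,51)[0,:2]; 
        if abs((w-S)@ey)<20: print(n,S.round(1),'dx %.1f dy %.1f'%((w-S)@ex,(w-S)@ey),rect(world(cam,np.argwhere(k)[:,::-1],51)))
plan(654,-268.3,200,.144-np.pi/2); print(manip.sense()['qpos'].round(2))
```

```text
red [721.1 124.1] dx -65.7 dy -0.8 (array([654.9, 128.5]), array([43.1, 23.6]), np.float64(-0.078))
yellow [714.4  37.7] dx -67.3 dy 0.1 (array([646.3,  43.3]), array([43.5, 23.3]), np.float64(-0.069))
blue [707.6 -48.5] dx -65.7 dy -0.3 (array([641.5, -43.7]), array([43.3, 24.1]), np.float64(-0.07))
t20.9 tcp [584.4  45.2 178.7] yaw -0.078 F [ 0.3 -0.4 -0. ] gap 59.9 gf 0.0 | twist 11.24 shift [ 8.006 -0.598 -0.532]
[0.03 0.14 1.86 0.   1.14 1.68]
```

```bash
python3 -m pendant '[{"translation":[0,0,-0.2],"twist":-1,"fingers":1},{"translation":[0,0,-0.2],"twist":-1,"fingers":1},{"translation":[0,0,-0.2],"twist":-1,"fingers":1},{"translation":[0,0,-0.2],"twist":-1,"fingers":1},{"translation":[0,0,-0.2],"twist":-1,"fingers":1}]' >/dev/null &&
python3 -m pendant '[{"translation":[0,0,0],"twist":-1,"fingers":1},{"translation":[0,0,0],"twist":-1,"fingers":1},{"translation":[0,0,0],"twist":-1,"fingers":1},{"translation":[0,0,0],"twist":-1,"fingers":1},{"translation":[0,0,0],"twist":-1,"fingers":1}]' >/dev/null &&
python3 -m pendant '[{"translation":[0,0,0],"twist":-1,"fingers":1},{"translation":[0,0,0],"twist":-1,"fingers":1},{"translation":[0,0,0],"twist":-1,"fingers":1},{"translation":[0,0,0],"twist":-1,"fingers":1},{"translation":[0,0,0],"twist":-0.9,"fingers":1}]' >/dev/null &&
python3 -c "
from h import *
plan(653.9,-268.3,210,.144+np.pi/2); print(manip.sense()['qpos'].round(2))"
```

```text
t22.1 tcp [584.4  45.8 218.1] yaw 1.717 F [-0.1 -0.7 -0.8] gap 88.2 gf 0.0 | twist 0.02 shift [-8.021  0.593  0.203]
[ 0.04  0.11  1.82  0.    1.21 -0.11]
```

```bash
python3 -m pendant '[{"translation":[-0.8,0.06,0],"twist":0,"fingers":1},{"translation":[-0.8,0.06,0],"twist":0,"fingers":1},{"translation":[-0.8,0.06,0],"twist":0,"fingers":1},{"translation":[-0.8,0.06,0],"twist":0,"fingers":1},{"translation":[-0.8,0.06,0],"twist":0,"fingers":1}]' >/dev/null &&
python3 -m pendant '[{"translation":[-0.8,0.06,0],"twist":0,"fingers":1},{"translation":[-0.8,0.06,0],"twist":0,"fingers":1},{"translation":[-0.8,0.06,0],"twist":0,"fingers":1},{"translation":[-0.8,0.06,0],"twist":0,"fingers":1},{"translation":[-0.8,0.06,0],"twist":0,"fingers":1}]' >/dev/null &&
python3 -m pendant '[{"translation":[0,0,0],"twist":0,"fingers":1},{"translation":[0,0,0],"twist":0,"fingers":1},{"translation":[0,0,0],"twist":0,"fingers":1},{"translation":[0,0,0],"twist":0,"fingers":1}]' >/dev/null
python3 - <<'E'
from h import *
plan(653.9,-268.3,111.3,.144+np.pi/2)
p,d=manip.capture("scene"); cv2.imwrite("pics/s8.png",cv2.resize(p[140:340,20:220],(600,600))[:,:,::-1])
E
```

```text
t23.3 tcp [ 652.6 -267.2  218.6] yaw 1.712 F [ 0.5 -0.2  0.1] gap 88.3 gf 0.0 | twist -0.03 shift [-0.032  0.029  2.682]
```

View pics/s8.png

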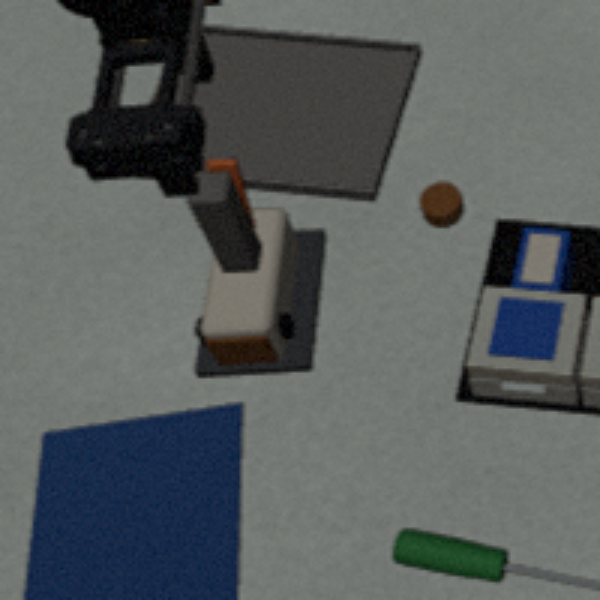

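The crop shows the gripper over the grey grip at (225,190) with the orange trigger on the robot side, as expected. Descend and squeeze.

```bash
python3 -m pendant '[{"translation":[-0.03,0.03,0.4],"twist":0,"fingers":1},{"translation":[0,0,0.4],"twist":0,"fingers":1},{"translation":[0,0,0.4],"twist":0,"fingers":1},{"translation":[0,0,0],"twist":0,"fingers":1},{"translation":[0,0,0],"twist":0,"fingers":1}]' |sed -n '2p;4p' &&
python3 -m pendant '[{"translation":[0,0,0.5],"twist":0,"fingers":1},{"translation":[0,0,0.5],"twist":0,"fingers":1},{"translation":[0,0,0.45],"twist":0,"fingers":1},{"translation":[0,0,0],"twist":0,"fingers":1},{"translation":[0,0,0],"twist":0,"fingers":1}]' |sed -n '2p;4p' &&
python3 -c "
from h import *
plan(653.9,-268.3,111.3,.144+np.pi/2)"
```

```text
tcp_pos: [653.1, -268.3, 170.5]
ft_force: [0.1, 0.1, 0.6]
tcp_pos: [653.7, -269.4, 113.7]
ft_force: [0.5, 0.4, 0.1]
t24.2 tcp [ 653.7 -269.4  113.7] yaw 1.711 F [0.5 0.4 0.1] gap 88.2 gf 0.0 | twist -0.03 shift [0.025 0.01  0.061]
```

```bash
python3 -m pendant '[{"translation":[0,0,0],"twist":0,"fingers":-1},{"translation":[0,0,0],"twist":0,"fingers":-1},{"translation":[0,0,0],"twist":0,"fingers":-1},{"translation":[0,0,0],"twist":0,"fingers":-1},{"translation":[0,0,0],"twist":0,"fingers":-1}]' &&
python3 -m pendant '[{"translation":[0,0,0],"twist":0,"fingers":-1},{"translation":[0,0,0],"twist":0,"fingers":-1},{"translation":[0,0,0],"twist":0,"fingers":-1},{"translation":[0,0,0],"twist":0,"fingers":-1},{"translation":[0,0,0],"twist":0,"fingers":-1}]'
```

```text
clock: 24.62
tcp_pos: [653.2, -270.5, 114.6]
orientation: [-0.0, 0.656, 0.755, -0.001]
ft_force: [-4.6, -1.0, 3.8]
finger_gap: 56.8
gripper_force: 2.3
clock: 25.03
tcp_pos: [654.3, -270.2, 113.9]
orientation: [0.001, 0.656, 0.754, 0.0]
ft_force: [1.2, -0.8, 1.6]
finger_gap: 36.9
gripper_force: 30.0
```

```bash
python3 -m pendant '[{"translation":[0,0,0],"twist":0,"fingers":-1},{"translation":[0,0,0],"twist":0,"fingers":-1},{"translation":[0,0,0],"twist":0,"fingers":-1}]' |sed -n '5,6p'
python3 - <<'E'
from h import *
p,d=manip.capture("top"); cv2.imwrite("pics/t9.png",cv2.resize(p[120:300,140:460],(768,432),interpolation=cv2.INTER_CUBIC)[:,:,::-1])
E
```

```text
finger_gap: 36.8
gripper_force: 30.0
```

View pics/t9.png

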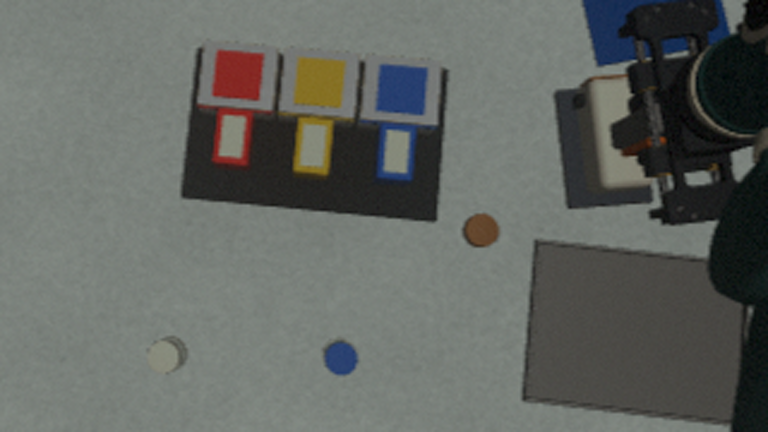

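All gauges are home, at (232,137), (313,146) and (396,152) in the crop, with the trigger held in. Release it and go for blue.

```bash
python3 -m pendant '[{"translation":[0,0,0],"twist":0,"fingers":1},{"translation":[0,0,0],"twist":0,"fingers":1},{"translation":[0,0,0],"twist":0,"fingers":1},{"translation":[0,0,0],"twist":0,"fingers":1},{"translation":[0,0,0],"twist":0,"fingers":1}]' |sed -n '5,6p'&&
python3 -m pendant '[{"translation":[0,0,0],"twist":0,"fingers":1},{"translation":[0,0,-0.6],"twist":0,"fingers":1},{"translation":[0,0,-0.6],"twist":0,"fingers":1},{"translation":[0,0,-0.8],"twist":0,"fingers":1},{"translation":[0,0,-0.8],"twist":0,"fingers":1}]' |sed -n '2,4p'&&
python3 -m pendant '[{"translation":[0.8,0,0],"twist":0,"fingers":1},{"translation":[0.8,0,0],"twist":0,"fingers":1},{"translation":[0.8,0,0],"twist":0,"fingers":1},{"translation":[0.8,0,0],"twist":0,"fingers":1},{"translation":[0.8,0,0],"twist":0,"fingers":1}]' >/dev/null &&
python3 -m pendant '[{"translation":[0,0,0],"twist":1,"fingers":0.36},{"translation":[0,0,0],"twist":1,"fingers":0.36},{"translation":[0,0,0],"twist":1,"fingers":0.36},{"translation":[0,0,0],"twist":1,"fingers":0.36},{"translation":[0,0,0],"twist":1,"fingers":0.36}]' >/dev/null &&
python3 -m pendant '[{"translation":[0,0,0],"twist":1,"fingers":0.36},{"translation":[0,0,0],"twist":1,"fingers":0.36},{"translation":[0,0,0],"twist":1,"fingers":0.36},{"translation":[0,0,0],"twist":1,"fingers":0.36},{"translation":[0,0,0],"twist":1,"fingers":0.36}]' >/dev/null &&
python3 -m pendant '[{"translation":[0,0,0],"twist":1,"fingers":0.36},{"translation":[0,0,0],"twist":1,"fingers":0.36},{"translation":[0,0,0],"twist":1,"fingers":0.36},{"translation":[0,0,0],"twist":1,"fingers":0.36},{"translation":[0,0,0],"twist":0.9,"fingers":0.36}]' >/dev/null
python3 - <<'E'
from h import *
plan(643,-43.8,90,-.078)
p,d=manip.capture("top"); cam=manip.camera_model("top"); X=xyz(cam,d)
m=hsvmask(p,'orange')&(X[...,2]>60); print('trig',m.sum(),X[m].min(0),np.median(X[m],0))
hsv=cv2.cvtColor(p,cv2.COLOR_RGB2HSV); w=(hsv[...,1]<60)&(hsv[...,2]>110)&(X[...,2]>40)
for a,c,k in blobs(w,20):
    if 175<c[1]<200 and c[0]>210 and c[0]<340: print(a,c,world(cam,c,51))
E
```

```text
finger_gap: 67.9
gripper_force: 0.0
tcp_pos: [654.0, -269.3, 226.0]
orientation: [-0.0, 0.656, 0.755, 0.0]
ft_force: [0.0, -0.4, 0.5]
t27.8 tcp [ 632.4 -111.   226. ] yaw -0.083 F [-0.4 -0.3 -0.3] gap 59.7 gf 0.0 | twist -0.04 shift [ 0.134 -1.695  3.401]
trig 4 [ 624.64519705 -285.07952779  144.68731481] [ 625.5807293  -283.56499318  145.77592612]
141 [236.35460993 176.24822695] [[656.47240663 126.11967946  51.        ]]
143 [270.06293706 180.05594406] [[648.18092594  41.31843897  51.        ]]
145 [304.24137931 183.64137931] [[640.54386071 -43.88241606  51.        ]]
```

```bash
python3 -m pendant '[{"translation":[0.06,-0.85,0.4],"twist":0,"fingers":0.36},{"translation":[0.06,-0.85,0.8],"twist":0,"fingers":0.36},{"translation":[0,0,0.8],"twist":0,"fingers":0.36},{"translation":[0,0,0.8],"twist":0,"fingers":0.36},{"translation":[0,0,0.6],"twist":0,"fingers":0.36}]' >/dev/null &&
python3 -m pendant '[{"translation":[0,0,0],"twist":0,"fingers":0.36},{"translation":[0,0,0],"twist":0,"fingers":0.36},{"translation":[0,0,0],"twist":0,"fingers":0.36},{"translation":[0,0,0],"twist":0,"fingers":0.36}]' |sed -n '2,4p' &&
python3 -c "
from h import *
plan(642.5,-43.8,22,-.078)"
```

```text
tcp_pos: [643.3, -48.0, 95.9]
orientation: [0.0, 0.999, -0.039, 0.002]
ft_force: [-0.6, 0.6, 0.8]
t28.6 tcp [643.3 -48.   95.9] yaw -0.077 F [-0.6  0.6  0.8] gap 60.0 gf 0.0 | twist 0.01 shift [-0.029 -0.104  1.847]
```

Descend, grip, pull straight back 75 mm, and report.

```bash
python3 -m pendant '[{"translation":[-0.02,-0.1,0.3],"twist":0,"fingers":0.36},{"translation":[0,0,0.6],"twist":0,"fingers":0.36},{"translation":[0,0,0.6],"twist":0,"fingers":0.36},{"translation":[0,0,0.35],"twist":0,"fingers":0.36},{"translation":[0,0,0],"twist":0,"fingers":0.36}]' |sed -n '2,4p' &&
python3 -m pendant '[{"translation":[0,0,0],"twist":0,"fingers":0.36},{"translation":[0,0,0],"twist":0,"fingers":-1},{"translation":[0,0,0],"twist":0,"fingers":-1},{"translation":[0,0,0],"twist":0,"fingers":-1},{"translation":[0,0,0],"twist":0,"fingers":-1}]' >/dev/null &&
python3 -m pendant '[{"translation":[0,0,0],"twist":0,"fingers":-1},{"translation":[0,0,0],"twist":0,"fingers":-1}]' |sed -n '2,6p' &&
python3 -m pendant '[{"translation":[-0.4,0,-0.02],"twist":0,"fingers":-1},{"translation":[-0.5,0,0],"twist":0,"fingers":-1},{"translation":[-0.6,0,0],"twist":0,"fingers":-1},{"translation":[-0.5,0,0],"twist":0,"fingers":-1},{"translation":[0,0,0],"twist":0,"fingers":-1}]' |sed -n '2,6p' &&
python3 -c "
from h import *
plan(425.3,-369.4,85,-.09)"
```

```text
tcp_pos: [637.8, -43.3, 15.5]
orientation: [-0.0, 0.999, -0.039, -0.003]
ft_force: [-1.4, -0.5, 0.1]
tcp_pos: [641.8, -43.8, 20.5]
orientation: [0.0, 0.999, -0.039, 0.001]
ft_force: [-1.0, -0.2, 6.0]
finger_gap: 38.2
gripper_force: 30.0
tcp_pos: [557.5, -37.2, 20.0]
orientation: [-0.0, 0.999, -0.039, -0.001]
ft_force: [-2.3, 1.1, 2.3]
finger_gap: 37.9
gripper_force: 30.0
t30.1 tcp [557.5 -37.2  20. ] yaw -0.078 F [-2.3  1.1  2.3] gap 37.9 gf 30.0 | twist 0.10 shift [-2.546  8.569 -1.625]
```

```bash
python3 -m pendant '[{"translation":[0,0,-0.6],"twist":0,"fingers":-1},{"translation":[0,0,-0.6],"twist":0,"fingers":-1},{"translation":[0,0,-0.5],"twist":0.1,"fingers":-1},{"translation":[-0.23,0.78,0],"twist":0,"fingers":-1},{"translation":[-0.23,0.78,0],"twist":0,"fingers":-1}]' >/dev/null &&
python3 -m pendant '[{"translation":[-0.23,0.78,0],"twist":0,"fingers":-1},{"translation":[-0.23,0.78,0],"twist":0,"fingers":-1},{"translation":[-0.23,0.78,0],"twist":0,"fingers":-1},{"translation":[-0.23,0.78,0],"twist":0,"fingers":-1},{"translation":[-0.23,0.78,0],"twist":0,"fingers":-1}]' >/dev/null &&
python3 -m pendant '[{"translation":[-0.23,0.78,0],"twist":0,"fingers":-1},{"translation":[-0.23,0.78,0],"twist":0,"fingers":-1},{"translation":[-0.23,0.78,0],"twist":0,"fingers":-1},{"translation":[-0.23,0.78,0],"twist":0,"fingers":-1},{"translation":[0,0,0],"twist":0,"fingers":-1}]' >/dev/null &&
python3 -m pendant '[{"translation":[0,0,0.3],"twist":0,"fingers":-1},{"translation":[0,0,0.3],"twist":0,"fingers":-1},{"translation":[0,0,0.3],"twist":0,"fingers":-1},{"translation":[0,0,0],"twist":0,"fingers":-1},{"translation":[0,0,0],"twist":0,"fingers":-1}]' >/dev/null
python3 - <<'E'
from h import *
plan(425.3,-369.4,19,-.09)
E
```

```text
t31.7 tcp [ 428.4 -367.8   49.5] yaw -0.088 F [-0.  -0.1 -0.4] gap 37.5 gf 30.0 | twist 0.02 shift [-0.073  0.046  0.762]
```

```bash
python3 -m pendant '[{"translation":[-0.07,0.04,0.3],"twist":0,"fingers":-1},{"translation":[0,0,0.25],"twist":0,"fingers":-1},{"translation":[0,0,0.15],"twist":0,"fingers":-1},{"translation":[0,0,0],"twist":0,"fingers":-1},{"translation":[0,0,0],"twist":0,"fingers":-1}]' |sed -n '2,4p' &&
python3 -m pendant '[{"translation":[0,0,0.06],"twist":0,"fingers":-1},{"translation":[0,0,0],"twist":0,"fingers":-1}]' |sed -n '2,4p' &&
python3 -m pendant '[{"translation":[0,0,0],"twist":0,"fingers":0.3},{"translation":[0,0,0],"twist":0,"fingers":0.3},{"translation":[0,0,0],"twist":0,"fingers":0.3},{"translation":[0,0,-0.4],"twist":0,"fingers":0.3},{"translation":[0,0,-0.8],"twist":0,"fingers":0.3}]' |sed -n '2,6p' &&
python3 -m pendant '[{"translation":[0,0,-0.8],"twist":0,"fingers":0.36},{"translation":[0,0,-0.6],"twist":0,"fingers":0.36},{"translation":[0,-0.5,0],"twist":0,"fingers":0.36},{"translation":[0,-0.8,0],"twist":0,"fingers":0.36},{"translation":[0,-0.8,0],"twist":0,"fingers":0.36}]' >/dev/null
python3 - <<'E'
from look import *
plan(648,42.8,110,-.078)
cam=manip.camera_model("top"); p,d=manip.capture("top"); X=xyz(cam,d); cv2.imwrite("pics/t10.png",cv2.resize(p[120:300,140:460],(768,432),interpolation=cv2.INTER_CUBIC)[:,:,::-1])
hsv=cv2.cvtColor(p,cv2.COLOR_RGB2HSV); w=(hsv[...,1]<60)&(hsv[...,2]>110)&(X[...,2]>40)
for a,c,k in blobs(w,20):
    if 175<c[1]<290 and c[0]>200 and c[0]<480: print(a,c,world(cam,c,51))
E
```

```text
tcp_pos: [425.9, -371.1, 23.0]
orientation: [-0.001, 0.999, -0.045, -0.001]
ft_force: [-0.4, -0.7, -0.9]
tcp_pos: [426.5, -371.8, 21.5]
orientation: [0.0, 0.999, -0.045, 0.0]
ft_force: [-0.1, 0.2, -0.7]
tcp_pos: [423.6, -369.0, 66.0]
orientation: [-0.003, 0.999, -0.045, -0.003]
ft_force: [-0.3, 0.7, -0.1]
finger_gap: 57.1
gripper_force: 0.0
t33.1 tcp [ 434.6 -288.3  126.9] yaw -0.092 F [0.4 0.5 0.1] gap 59.7 gf 0.0 | twist -0.12 shift [ 4.674 -8.667  0.424]
141 [236.35460993 176.24822695] [[656.47240663 126.11967946  51.        ]]
142 [270.04225352 180.11267606] [[648.03633298  41.36774687  51.        ]]
142 [207.27464789 268.32394366] [[427.01529157 191.1073732   51.        ]]
```

View pics/t10.png

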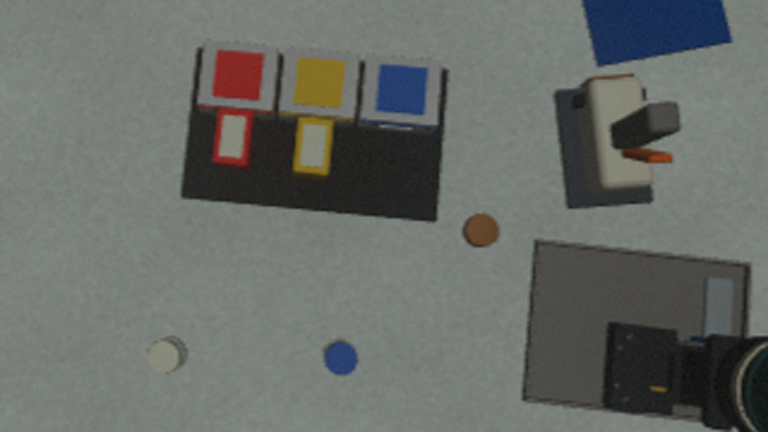

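Blue stands in the tray with its blade at (718,305), the trigger is out at (648,155), and yellow and red are still home. Next is yellow.

```bash
python3 -m pendant '[{"translation":[0,0,0],"twist":-0.12,"fingers":0.36},{"translation":[0.42,-0.78,0],"twist":0,"fingers":0.36},{"translation":[0.42,-0.78,0],"twist":0,"fingers":0.36},{"translation":[0.42,-0.78,0],"twist":0,"fingers":0.36},{"translation":[0.42,-0.78,0],"twist":0,"fingers":0.36}]' >/dev/null &&
python3 -m pendant '[{"translation":[0.42,-0.78,0],"twist":0,"fingers":0.36},{"translation":[0.42,-0.78,0],"twist":0,"fingers":0.36},{"translation":[0.42,-0.78,0],"twist":0,"fingers":0.36},{"translation":[0.42,-0.78,0],"twist":0,"fingers":0.36},{"translation":[0.42,-0.78,0],"twist":0,"fingers":0.36}]' >/dev/null &&
python3 -m pendant '[{"translation":[0.42,-0.78,0],"twist":0,"fingers":0.36},{"translation":[0.42,-0.5,0],"twist":0,"fingers":0.36},{"translation":[0,0,0],"twist":0,"fingers":0.36},{"translation":[0,0,0],"twist":0,"fingers":0.36},{"translation":[0,0,0],"twist":0,"fingers":0.36}]' >/dev/null &&
python3 -c "
from h import *
plan(647,42.9,22,-.078)"
```

```text
t34.4 tcp [643.   28.3 125. ] yaw -0.075 F [-0.3  0.1  0.6] gap 59.6 gf 0.0 | twist 0.02 shift [ 0.071 -0.371  2.576]
```

```bash
python3 -m pendant '[{"translation":[0.06,-0.36,0.3],"twist":0,"fingers":0.36},{"translation":[0,0,0.6],"twist":0,"fingers":0.36},{"translation":[0,0,0.6],"twist":0,"fingers":0.36},{"translation":[0,0,0],"twist":0,"fingers":0.36},{"translation":[0,0,0],"twist":0,"fingers":0.36}]' |sed -n '2,4p' &&
python3 -c "
from h import *
plan(647,42.9,22,-.078)"
```

```text
tcp_pos: [644.2, 42.7, 63.1]
orientation: [0.0, 0.999, -0.038, -0.003]
ft_force: [0.6, -0.1, -1.1]
t34.9 tcp [644.2  42.7  63.1] yaw -0.076 F [ 0.6 -0.1 -1.1] gap 60.0 gf 0.0 | twist 0.01 shift [ 0.069 -0.009  1.029]
```

```bash
python3 -m pendant '[{"translation":[0.04,0,0.4],"twist":0,"fingers":0.36},{"translation":[0,0,0.5],"twist":0,"fingers":0.36},{"translation":[0,0,0.06],"twist":0,"fingers":0.36},{"translation":[0,0,0],"twist":0,"fingers":0.36},{"translation":[0,0,0],"twist":0,"fingers":0.36}]' |sed -n '2,4p' &&
python3 -m pendant '[{"translation":[0,0,0],"twist":0,"fingers":0.36},{"translation":[0,0,0],"twist":0,"fingers":-1},{"translation":[0,0,0],"twist":0,"fingers":-1},{"translation":[0,0,0],"twist":0,"fingers":-1},{"translation":[0,0,0],"twist":0,"fingers":-1}]' >/dev/null &&
python3 -m pendant '[{"translation":[0,0,0],"twist":0,"fingers":-1},{"translation":[0,0,0],"twist":0,"fingers":-1}]' |sed -n '2,6p' &&
python3 -m pendant '[{"translation":[-0.4,0,-0.02],"twist":0,"fingers":-1},{"translation":[-0.5,0,0],"twist":0,"fingers":-1},{"translation":[-0.6,0,0],"twist":0,"fingers":-1},{"translation":[-0.5,0,0],"twist":0,"fingers":-1},{"translation":[0,0,0],"twist":0,"fingers":-1}]' |sed -n '2,6p' &&
python3 -c "
from h import *
plan(431.6,-299.7,85,-.09)"
```

```text
tcp_pos: [649.0, 43.1, 28.4]
orientation: [-0.0, 0.999, -0.038, 0.001]
ft_force: [0.1, 0.0, -0.1]
tcp_pos: [648.6, 43.3, 27.6]
orientation: [-0.0, 0.999, -0.038, 0.0]
ft_force: [-0.3, -1.2, 3.4]
finger_gap: 37.8
gripper_force: 30.0
tcp_pos: [564.7, 49.6, 27.3]
orientation: [0.0, 0.999, -0.037, -0.002]
ft_force: [0.8, 0.5, -1.8]
finger_gap: 37.6
gripper_force: 30.0
t36.3 tcp [564.7  49.6  27.3] yaw -0.075 F [ 0.8  0.5 -1.8] gap 37.6 gf 30.0 | twist 0.12 shift [-2.528  8.995 -1.442]
```

```bash
python3 -m pendant '[{"translation":[0,0,-0.6],"twist":0,"fingers":-1},{"translation":[0,0,-0.6],"twist":0,"fingers":-1},{"translation":[0,0,-0.5],"twist":0.12,"fingers":-1},{"translation":[-0.22,0.78,0],"twist":0,"fingers":-1},{"translation":[-0.22,0.78,0],"twist":0,"fingers":-1}]' >/dev/null &&
python3 -m pendant '[{"translation":[-0.22,0.78,0],"twist":0,"fingers":-1},{"translation":[-0.22,0.78,0],"twist":0,"fingers":-1},{"translation":[-0.22,0.78,0],"twist":0,"fingers":-1},{"translation":[-0.22,0.78,0],"twist":0,"fingers":-1},{"translation":[-0.22,0.78,0],"twist":0,"fingers":-1}]' >/dev/null &&
python3 -m pendant '[{"translation":[-0.22,0.78,0],"twist":0,"fingers":-1},{"translation":[-0.22,0.78,0],"twist":0,"fingers":-1},{"translation":[-0.22,0.78,0],"twist":0,"fingers":-1},{"translation":[-0.22,0.78,0],"twist":0,"fingers":-1},{"translation":[-0.1,0.3,0],"twist":0,"fingers":-1}]' >/dev/null &&
python3 -m pendant '[{"translation":[0,0,0],"twist":0,"fingers":-1},{"translation":[0,0,0],"twist":0,"fingers":-1},{"translation":[0,0,0],"twist":0,"fingers":-1}]' >/dev/null
python3 - <<'E'
from h import *
plan(431.6,-299.7,26,-.09)
E
```

```text
t37.8 tcp [ 436.3 -294.5   95.3] yaw -0.090 F [-0.2  0.2 -0.5] gap 37.8 gf 30.0 | twist 0.00 shift [-0.106  0.14   1.734]
```

```bash
python3 -m pendant '[{"translation":[-0.1,0.14,0.4],"twist":0,"fingers":-1},{"translation":[0,0,0.5],"twist":0,"fingers":-1},{"translation":[0,0,0.4],"twist":0,"fingers":-1},{"translation":[0,0,0.2],"twist":0,"fingers":-1},{"translation":[0,0,0],"twist":0,"fingers":-1}]' |sed -n '2,4p' &&
python3 -m pendant '[{"translation":[0,0,0.1],"twist":0,"fingers":-1},{"translation":[0,0,0.08],"twist":0,"fingers":-1},{"translation":[0,0,0],"twist":0,"fingers":-1},{"translation":[0,0,0],"twist":0,"fingers":-1},{"translation":[0,0,0],"twist":0,"fingers":-1}]' |sed -n '2,4p'
```

```text
tcp_pos: [430.6, -298.1, 33.6]
orientation: [-0.001, 0.999, -0.044, -0.002]
ft_force: [-0.3, 1.4, -1.2]
tcp_pos: [432.2, -301.0, 29.3]
orientation: [0.0, 0.999, -0.045, 0.0]
ft_force: [-1.3, -0.5, -2.0]
```

```bash
python3 -m pendant '[{"translation":[0,0,0.07],"twist":0,"fingers":-1},{"translation":[0,0,0],"twist":0,"fingers":-1},{"translation":[0,0,0],"twist":0,"fingers":-1}]' |sed -n '2,4p' &&
python3 -m pendant '[{"translation":[0,0,0],"twist":0,"fingers":0.2},{"translation":[0,0,0],"twist":0,"fingers":0.2},{"translation":[0,0,0],"twist":0,"fingers":0.2},{"translation":[0,0,-0.4],"twist":0,"fingers":0.2},{"translation":[0,0,-0.8],"twist":0,"fingers":0.2}]' |sed -n '2,6p' &&
python3 -m pendant '[{"translation":[0,0,-0.8],"twist":0,"fingers":0.36},{"translation":[0,0,-0.6],"twist":0,"fingers":0.36},{"translation":[0,-0.5,0],"twist":0,"fingers":0.36},{"translation":[0.3,-0.8,0],"twist":0,"fingers":0.36},{"translation":[0.3,-0.8,0],"twist":0,"fingers":0.36}]' >/dev/null
python3 - <<'E'
from look import *
plan(655.5,128.2,130,-.078)
cam=manip.camera_model("top"); p,d=manip.capture("top"); X=xyz(cam,d)
hsv=cv2.cvtColor(p,cv2.COLOR_RGB2HSV); w=(hsv[...,1]<60)&(hsv[...,2]>110)&(X[...,2]>40)
for a,c,k in blobs(w,20):
    if 175<c[1]<290 and c[0]>200 and c[0]<480: print(a,c,world(cam,c,51))
E
```

```text
tcp_pos: [432.0, -301.0, 26.1]
orientation: [0.0, 0.999, -0.045, 0.0]
ft_force: [0.7, -1.4, -1.4]
tcp_pos: [428.5, -298.2, 70.3]
orientation: [-0.003, 0.999, -0.045, -0.004]
ft_force: [0.8, 0.4, 0.7]
finger_gap: 52.7
gripper_force: 0.0
t39.7 tcp [ 463.5 -219.2  131. ] yaw -0.093 F [0.8 0.1 0.3] gap 59.8 gf 0.0 | twist -0.12 shift [ 4.108 -9.032  0.024]
141 [236.35460993 176.24822695] [[656.47240663 126.11967946  51.        ]]
143 [207.26573427 268.27272727] [[427.13796198 191.13385795  51.        ]]
80 [447.725  282.8375] [[ 407.39555687 -385.33162825   51.        ]]
```

```bash
python3 -m pendant '[{"translation":[0,0,0],"twist":-0.12,"fingers":0.36},{"translation":[0.34,-0.75,0],"twist":0,"fingers":0.36},{"translation":[0.34,-0.75,0],"twist":0,"fingers":0.36},{"translation":[0.34,-0.75,0],"twist":0,"fingers":0.36},{"translation":[0.34,-0.75,0],"twist":0,"fingers":0.36}]' >/dev/null &&
python3 -m pendant '[{"translation":[0.34,-0.75,0],"twist":0,"fingers":0.36},{"translation":[0.34,-0.75,0],"twist":0,"fingers":0.36},{"translation":[0.34,-0.75,0],"twist":0,"fingers":0.36},{"translation":[0.34,-0.75,0],"twist":0,"fingers":0.36},{"translation":[0.34,-0.75,0],"twist":0,"fingers":0.36}]' >/dev/null &&
python3 -m pendant '[{"translation":[0.34,-0.75,0],"twist":0,"fingers":0.36},{"translation":[0.34,-0.75,0],"twist":0,"fingers":0.36},{"translation":[0,0,0],"twist":0,"fingers":0.36},{"translation":[0,0,0],"twist":0,"fingers":0.36},{"translation":[0,0,0],"twist":0,"fingers":0.36}]' >/dev/null &&
python3 -c "
from h import *
plan(655.5,128.2,22,-.078)"
```

```text
t41.0 tcp [636.8  97.6 129.2] yaw -0.075 F [-0.  -0.  -0.1] gap 59.9 gf 0.0 | twist 0.02 shift [ 0.407 -0.799  2.679]
```

```bash
python3 -m pendant '[{"translation":[0.2,-0.4,0.2],"twist":0,"fingers":0.36},{"translation":[0.2,-0.4,0.4],"twist":0,"fingers":0.36},{"translation":[0,0,0.6],"twist":0,"fingers":0.36},{"translation":[0,0,0.3],"twist":0,"fingers":0.36},{"translation":[0,0,0],"twist":0,"fingers":0.36}]' >/dev/null &&
python3 -m pendant '[{"translation":[0,0,0],"twist":0,"fingers":0.36},{"translation":[0,0,0],"twist":0,"fingers":0.36},{"translation":[0,0,0],"twist":0,"fingers":0.36}]' >/dev/null &&
python3 -c "
from h import *
plan(655.5,128.2,22,-.078)"
```

```text
t41.6 tcp [656.5 128.8  71.5] yaw -0.076 F [ 0.7 -0.5 -0.6] gap 59.8 gf 0.0 | twist 0.01 shift [-0.024  0.016  1.237]
```

```bash
python3 -m pendant '[{"translation":[0,0,0.4],"twist":0,"fingers":0.36},{"translation":[0,0,0.5],"twist":0,"fingers":0.36},{"translation":[0,0,0.3],"twist":0,"fingers":0.36},{"translation":[0,0,0],"twist":0,"fingers":0.36},{"translation":[0,0,0],"twist":0,"fingers":0.36}]' |sed -n '2,4p' &&
python3 -m pendant '[{"translation":[0,0,0],"twist":0,"fingers":0.36},{"translation":[0,0,0],"twist":0,"fingers":-1},{"translation":[0,0,0],"twist":0,"fingers":-1},{"translation":[0,0,0],"twist":0,"fingers":-1},{"translation":[0,0,0],"twist":0,"fingers":-1}]' >/dev/null &&
python3 -m pendant '[{"translation":[0,0,0],"twist":0,"fingers":-1},{"translation":[0,0,0],"twist":0,"fingers":-1}]' |sed -n '2,6p' &&
python3 -m pendant '[{"translation":[-0.4,0,-0.02],"twist":0,"fingers":-1},{"translation":[-0.5,0,0],"twist":0,"fingers":-1},{"translation":[-0.6,0,0],"twist":0,"fingers":-1},{"translation":[-0.5,0,0],"twist":0,"fingers":-1},{"translation":[0,0,0],"twist":0,"fingers":-1}]' |sed -n '2,6p' &&
python3 -c "
from h import *
plan(437.9,-229,95,-.09)"
```

```text
tcp_pos: [655.1, 129.2, 21.5]
orientation: [0.0, 0.999, -0.038, -0.001]
ft_force: [-0.1, -0.6, 0.3]
tcp_pos: [656.1, 129.4, 22.6]
orientation: [-0.0, 0.999, -0.038, 0.001]
ft_force: [-0.8, 0.3, 4.4]
finger_gap: 38.0
gripper_force: 30.0
tcp_pos: [572.3, 135.6, 22.4]
orientation: [0.0, 0.999, -0.037, -0.001]
ft_force: [0.7, 1.1, -1.1]
finger_gap: 38.0
gripper_force: 30.0
t43.1 tcp [572.3 135.6  22.4] yaw -0.075 F [ 0.7  1.1 -1.1] gap 38.0 gf 30.0 | twist 0.13 shift [-2.528  9.381 -1.815]
```

```bash
python3 -m pendant '[{"translation":[0,0,-0.6],"twist":0,"fingers":-1},{"translation":[0,0,-0.6],"twist":0,"fingers":-1},{"translation":[0,0,-0.6],"twist":0.13,"fingers":-1},{"translation":[-0.21,0.78,0],"twist":0,"fingers":-1},{"translation":[-0.21,0.78,0],"twist":0,"fingers":-1}]' >/dev/null &&
python3 -m pendant '[{"translation":[-0.21,0.78,0],"twist":0,"fingers":-1},{"translation":[-0.21,0.78,0],"twist":0,"fingers":-1},{"translation":[-0.21,0.78,0],"twist":0,"fingers":-1},{"translation":[-0.21,0.78,0],"twist":0,"fingers":-1},{"translation":[-0.21,0.78,0],"twist":0,"fingers":-1}]' >/dev/null &&
python3 -m pendant '[{"translation":[-0.21,0.78,0],"twist":0,"fingers":-1},{"translation":[-0.21,0.78,0],"twist":0,"fingers":-1},{"translation":[-0.21,0.78,0],"twist":0,"fingers":-1},{"translation":[-0.21,0.78,0],"twist":0,"fingers":-1},{"translation":[-0.21,0.78,0],"twist":0,"fingers":-1}]' >/dev/null &&
python3 -m pendant '[{"translation":[0,0,0],"twist":0,"fingers":-1},{"translation":[0,0,0],"twist":0,"fingers":-1},{"translation":[0,0,0],"twist":0,"fingers":-1}]' >/dev/null
python3 - <<'E'
from h import *
plan(437.9,-229,21.1,-.09)
E
```

```text
t44.6 tcp [ 441.3 -228.1   94.3] yaw -0.092 F [-0.3 -0.5 -1. ] gap 38.0 gf 30.0 | twist -0.02 shift [-0.082  0.029  1.83 ]
```

```bash
python3 -m pendant '[{"translation":[-0.08,0.02,0.4],"twist":0,"fingers":-1},{"translation":[0,0,0.5],"twist":0,"fingers":-1},{"translation":[0,0,0.5],"twist":0,"fingers":-1},{"translation":[0,0,0.25],"twist":0,"fingers":-1},{"translation":[0,0,0],"twist":0,"fingers":-1}]' >/dev/null &&
python3 -m pendant '[{"translation":[0,0,0],"twist":0,"fingers":-1},{"translation":[0,0,0],"twist":0,"fingers":-1},{"translation":[0,0,0],"twist":0,"fingers":-1}]' |sed -n '2,4p'
```

```text
tcp_pos: [439.4, -229.1, 29.8]
orientation: [0.001, 0.999, -0.045, 0.001]
ft_force: [-0.5, 0.4, -0.9]
```

```bash
python3 -m pendant '[{"translation":[0,0,0.15],"twist":0,"fingers":-1},{"translation":[0,0,0.06],"twist":0,"fingers":-1},{"translation":[0,0,0],"twist":0,"fingers":-1},{"translation":[0,0,0],"twist":0,"fingers":-1}]' |sed -n '2,4p' &&
python3 -m pendant '[{"translation":[0,0,0],"twist":0,"fingers":0.2},{"translation":[0,0,0],"twist":0,"fingers":0.2},{"translation":[0,0,0],"twist":0,"fingers":0.2},{"translation":[0,0,-0.4],"twist":0,"fingers":0.2},{"translation":[0,0,-0.8],"twist":0,"fingers":0.2}]' |sed -n '2,6p' &&
python3 -m pendant '[{"translation":[0,0,-0.8],"twist":0,"fingers":0.36},{"translation":[0,0,-0.8],"twist":0,"fingers":0.36},{"translation":[0,-0.8,-0.3],"twist":0,"fingers":0.36},{"translation":[0,-0.8,0],"twist":0,"fingers":0.36},{"translation":[0,-0.8,0],"twist":0,"fingers":0.36}]' >/dev/null &&
python3 -m pendant '[{"translation":[0,-0.8,0],"twist":0,"fingers":0.36},{"translation":[0,-0.8,0],"twist":0,"fingers":0.36},{"translation":[0,-0.8,0],"twist":0,"fingers":0.36},{"translation":[0,-0.8,0],"twist":0,"fingers":0.36},{"translation":[0,0,0],"twist":0,"fingers":0.36}]' |sed -n '1,2p'
python3 - <<'E'
from look import *
cam=manip.camera_model("top"); p,d=manip.capture("top"); X=xyz(cam,d); cv2.imwrite("pics/t11.png",cv2.resize(p[90:310,80:480],(800,440),interpolation=cv2.INTER_CUBIC)[:,:,::-1])
for n in('red','yellow','blue'):
    for a,c,m in blobs(hsvmask(p,n),40):
        if c[0]>345 and c[1]>200: 
            u,v=c.astype(int); k=np.zeros(d.shape,bool); k[v-17:v+17,u-13:u+13]=1; k&=(X[...,2]>41)&(X[...,2]<60)
            w=np.array(rect(world(cam,np.argwhere(k)[:,::-1],49))[0])-(462.5,-302.5); print(n,rect(world(cam,np.argwhere(k)[:,::-1],49)),'z',np.median(X[k][:,2]),'tray xy',w[0]*.996-w[1]*.09,w[0]*.09+w[1]*.996)
E
```

```text
tcp_pos: [438.9, -229.2, 20.8]
orientation: [0.0, 0.999, -0.046, 0.001]
ft_force: [1.1, 0.4, 1.7]
tcp_pos: [434.3, -226.7, 64.6]
orientation: [-0.002, 0.999, -0.046, -0.004]
ft_force: [0.0, 0.7, 0.0]
finger_gap: 52.7
gripper_force: 0.0
clock: 46.82
tcp_pos: [458.3, -1.5, 144.1]
red (array([ 439.7, -228.6]), array([59.6, 39.5]), np.float64(-0.088)) z 49.83024494256007 tray xy -29.35980000000001 71.5524
yellow (array([ 432.4, -299.6]), array([59.6, 40.6]), np.float64(-0.087)) z 49.90737245328787 tray xy -30.240600000000022 0.17939999999997536
blue (array([ 428. , -370.2]), array([60.3, 40. ]), np.float64(-0.04)) z 49.75001041593273 tray xy -28.269000000000002 -70.5342
```

View pics/t11.png

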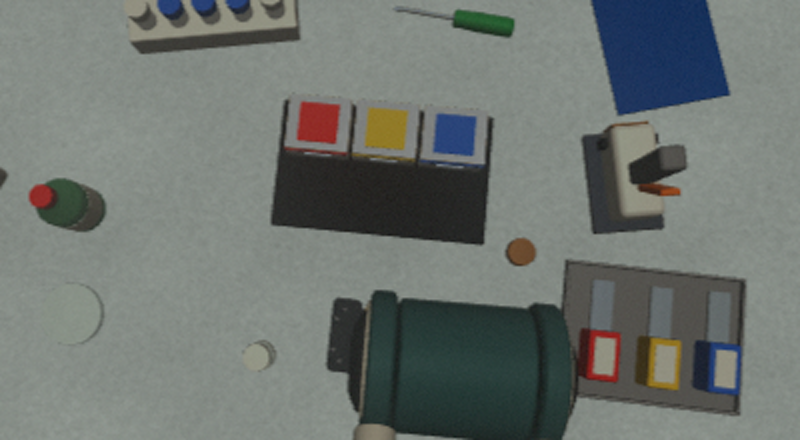

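All three gauges stand upright in the tray, at (603,356), (664,362) and (724,368). The trigger is out, and the visible bystanders haven't moved. The gripper is clear and empty, so I hand the job in.

```bash
python3 -m pendant '[{"translation":[0,0,0],"twist":0,"fingers":0.36},{"translation":[0,0,0],"twist":0,"fingers":0.36},{"translation":[0,0,0],"twist":0,"fingers":0.36}]' | sed -n '1,4p'; python3 -c "
from plant import manip
print(manip.close_job())"
```

```text
clock: 47.12
tcp_pos: [458.3, -6.8, 144.0]
orientation: [0.0, 0.999, -0.046, -0.0]
ft_force: [0.1, -0.5, 0.9]
the job is handed in; nothing more can be done
None
```

The job is handed in at 47 s: all three gauges were checked home (yellow measured about 1.6 mm short of its bay, within the 5 mm allowed), the trigger was squeezed and sprang back, and the gauges stand in the grey tray; no verdict was returned.

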